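# Charge and draw the spring impact tester

### The arm

A 6-joint arm with a two-finger parallel gripper is mounted at the origin on the work surface. World frame = base frame: x ahead of the robot, y to its left, z up, the work surface at z = 0. Lengths are in m, angles in degrees, forces in N, time in s.
With the tool pointing down it reaches from about 0.4 to 0.825 m from the base axis. Payload 7 kg.
Tool frame: the origin (TCP) lies midway between the tips of the shut fingers; the grasp point (between the pads) lies r.hold_point_z behind it (r.hold_point_z is the distance from the TCP to the grasp point, in m); z points along the fingers, x is the direction in which the jaws open and shut, and the axes are right-handed (so a half turn about z gives the same grasp; the last joint's range is limited). The gripper opens to 88 mm and grips with 3 to 60 N. Pads are 19 mm wide; open, the fingers measure 130 mm over their backs; the gripper's body (78 mm by 193 mm) begins 47 mm behind the grasp point.
Start: joints at [89.158, 20.546, 0.682, 0, -70.136, -16.507], TCP at [0.201, 0.644, 0.203] pointing down, gripper open.
Joint ranges: [-176.03, 176.03], [-82.01, 121.73], [-58.28, 71.71], [-173.87, 95.51], [-174.79, -0.11], [-173.66, 173.66]. Speed limits (degrees/s): [136.94, 136.94, 172.46, 180, 180, 180].

### API

Orientations are given as [roll, pitch, yaw] about the fixed x, y, z axes, in that order (R = Rz(yaw) Ry(pitch) Rx(roll)).
In Python, from plant import get_state, viewer, close_job, r gives the robot as it stands.
- The arm moves only by the tool apply_moves, never from a script. Its argument "plan" is a list of rows, each a list of 3 entries, a list of its own where there are three numbers: the closure in counts, from 0 (fully open) to 255 (shut), then the shift along the tool's x, y, z in units of 50 mm (1.0 is 50 mm), then the turn about the tool's z in units of 6 degrees (1.0 is 6 degrees). A call has 1 to 12 rows; each row shifts and turns the commanded pose from where the row before left it, along the tool's axes as they then stand; what a row does not reach is not made up. A row lasts 1/8 s, in which the tool goes at most 62.5 mm and 10.7 degrees, less where a joint would pass 70% of its speed; a pose out of reach is approached as far as the arm can. A call is refused whole if a number of a shift passes 1 or a number of a turn 1, either way. A call with a gripper value outside its range is refused whole. The fingers move at their own pace and stop on an object; "squeeze" is the grip in N (left out, the last holds). Time passes only in rows, so rows that do not move let the fingers close. It gives the time, the measured TCP pose, the force and the opening at its end, in the units of the state.
- get_state(): the state, without advancing time (a new reading comes with each control period).
- viewer.capture(name): name is "side" or "top" or "wrist"; returns a dict with "frame" (384x512x3 uint8, blue, green, red), "K" (3x3 intrinsics, pixels), "D" ([k1, k2, p1, p2, k3] as OpenCV has them; the pictures are not rectified), "R" (3x3) and "t" (3): a world point X has camera coordinates R X + t; the wrist camera has in their place "mount" (4x4, takes a point from camera to tool coordinates, whose origin is the TCP and whose axes are the tool frame's). Camera axes: x right, y down, z forward; pixel columns grow to the right and rows downward; lengths in m; the calibration is good to about 2 mm. A picture is of the moment at which its call begins: read the wrist's pose just before it. There is no depth.
- close_job(): hands the job in, once; it reports no verdict.
The state is a dict: "time_s": time; "joints": joint angles; "qd": joint speeds; "joint_torque": joint torques, N m; "tcp_pos": TCP position; "eef_rot": TCP orientation; "contact_force": force on the tool from outside, world axes, zero at the start; "moment": the same for the moment, N m; "gripper_width": finger opening in m.
Only numpy, scipy, OpenCV 4.12 (cv2) and the standard library are available. Lean on these libraries where they do the work, as an engineer would, in place of code of your own. Each camera call takes 0.05 s, during which the arm holds its last target.

### The job

Tip the four steel balls out of the scoop into the tester's yellow funnel so that all of them drop down into the tube (do not touch the balls with the fingers), and set the empty scoop down flat on the bench. Then pull the sprung draw rod straight up until its orange ring is level with the red set pointer and keep holding it there: the program finishes while holding the rod at the mark. Leave the set pointer and everything else on the bench where they are.

Things in the scene. Friction and masses are not known exactly. Their poses are not given: they have to be found in the camera images.
- tester: Fixed spring impact tester, green base plate 15 mm high, x=-65 to 65, y=-165 to 145 mm. Origin on the bench surface, z up. At y=+100 a clear magazine tube with a wide yellow funnel on top; at y=-80 a grey spring sleeve (36 diameter, top at z=95) out of which the draw rod is pulled straight up; at y=-145 an aluminium scale post, 22 x 8 mm, 200 high, with the red set pointer.
- tube_floor (a point): Inner floor of the magazine tube, on its axis, 19 mm above the bench. Tube 35 mm bore, its mouth (the funnel's throat) 66 mm above this point. The four balls fill less than half of it.
- funnel_rim (a point): Centre of the funnel's rim, 140 mm above the bench; rim 120 mm outer diameter, the cone narrows over 55 mm of height to the tube. Funnel wall 3 mm.
- rod_ring (a point): Centre of the orange ring on the draw rod, 34 mm diameter, 4 mm thick, on the rod's axis at the ring's mid-thickness; 102 mm above the bench when fully in. This ring is read against the set pointer.
- rod_grip (a point): Grip point on the rod's axis, mid black grip, 26 mm above rod_ring: barrel 22 diameter, 40 high, standing on the orange ring, with a 30 diameter, 6 mm thick flange on top. From above, close the fingers along the tester's x axis: the set pointer's tip is 28 mm and its post 65 mm from the rod's axis on the -y side.
- draw: The sprung draw rod with its orange ring and black grip; origin at rod_ring. It slides straight up out of its sleeve by up to 110 mm (the end stop is not the mark). An inner spring pulls it back in: about 4 N when fully in, rising 0.8 N per 10 mm, about 10.5 N at 80 mm; it snaps back if let go.
- mark (a joint): Setting of the red set pointer (m): the pull of the draw rod at which the orange ring is level with it, 0.04 to 0.08. It is stiff (4 N) and must be left as set.
- mark_tip (a point): Tip of the red set pointer (a 3 mm thick, 10 mm wide tongue, at its mid-thickness), the length mark for the orange ring; 28 mm from the rod's axis towards -y of the tester.
- scoop: Loose aluminium scoop 120 long, 48 wide, walls 34 high, 3 thick, 0.16 kg, open on top and at its front. Origin on its underside, x points from the open front to the handle, z up. The balls lie in a flat pocket, x=0 to 41, floor 4 high, ahead of it a ramp rises 16 degrees to the front edge. They roll out when the front is tipped down well beyond 16 degrees (45 to 50 empties it).
- scoop_grip (a point): Grip point in the blue handle tab behind the scoop's rear wall, at x=+58, z=62 mm of the scoop. The tab is 12 mm thick in y, from x=+43 to +73, its top at z=85. The fingers close along the scoop's y.
- scoop_spout (a point): Middle of the scoop's open front edge, top of the ramp, at x=-47, z=17 mm of the scoop.
- ball0: Centre of steel ball 1 of 4, 14 mm diameter, 12 g, at first in the scoop's pocket. Rolls freely.
- ball1: Centre of steel ball 2 of 4, 14 mm diameter, 12 g, at first in the scoop's pocket. Rolls freely.
- ball2: Centre of steel ball 3 of 4, 14 mm diameter, 12 g, at first in the scoop's pocket. Rolls freely.
- ball3: Centre of steel ball 4 of 4, 14 mm diameter, 12 g, at first in the scoop's pocket. Rolls freely.
- bin: Bystander: small blue open bin, 130 x 100 x 60 mm high; origin at its underside. To be left alone.
- sleeve0: Bystander: copper sleeve standing upright, 52 diameter, 85 mm high; origin at its underside. To be left alone.
- sleeve1: Bystander: second copper sleeve, the same; origin at its underside. To be left alone.
- refblock: Bystander: steel hardness reference disc, 60 diameter, 15 mm high; origin at its underside. To be left alone.
- driver: Bystander: screwdriver lying on the bench, its origin under the middle. To be left alone.
- oil: Bystander: amber bottle, 44 diameter, 110 mm high; origin at its underside. To be left alone.
Things that resemble listed ones, but are neither listed nor needed, are in the scene too. Of the things shaped like the scoop, the aluminium one is meant.

How it is judged (in metres and radians):
On the way, in this order (a step that is already met when the one before it is completed fails the run):
1. all four balls lie in the magazine tube (horizontal distance between each of ball0, ball1, ball2, ball3 and tube_floor below 0.014 m and z of ball0 in the frame of tube_floor between 0 and 0.06 m and z of ball1 in the frame of tube_floor between 0 and 0.06 m and z of ball2 in the frame of tube_floor between 0 and 0.06 m and z of ball3 in the frame of tube_floor between 0 and 0.06 m), for 0.2 s.
2. the fingers hold the draw rod with its ring level with the set pointer (within 5 mm), the scoop standing on the bench (z of rod_ring in the frame of mark_tip between -0.005 and 0.005 m and linear speed of draw below 0.02 m/s and contact force between the fingers and draw above 1.5 N and contact force between scoop and draw below 0.1 N and height (world z) of scoop between -0.004 and 0.004 m and angle between scoop's own z axis and vertical below 0.08 rad and linear speed of scoop below 0.03 m/s and contact force between the fingers and scoop below 0.1 N), for 0.3 s.
At the end, for the whole second after the job is handed in: All balls in the tube (within 14 mm of its axis, centres under 60 mm above its floor); scoop let go, at rest, flat on the bench (4 mm, 0.08 rad); fingers alone hold the draw rod (over 1.5 N), still, orange ring within 5 mm of the set pointer's height (all of step 1 and all of step 2); the arm keeps its last pose, push and grip.
It fails at once if a bystander is moved by more than 30 mm (distance of any of bin, sleeve0, sleeve1, refblock, driver, oil from where it was at the start of the episode above 0.03 m).
It fails at once if the set pointer is moved by more than 4 mm (distance of mark_tip from where it was at the start of the episode above 0.004 m).
It fails at once if the fingers touch a ball (contact force between the fingers and ball0 above 0.3 N or contact force between the fingers and ball1 above 0.3 N or contact force between the fingers and ball2 above 0.3 N or contact force between the fingers and ball3 above 0.3 N).
It also fails if it takes over 72 s, if anything falls off the work surface, if the arm or the gripper's body presses on something with over 40 N, if the wrist force passes 120 N, or if a joint passes its speed limit or range.

## Working session

There is one attempt and no reset: what is moved stays moved. The work goes in short steps, Python scripts to look and compute and a tool call to move; the robot and the scene stay as the last step left them, time stands still between calls to the robot, and variables do not carry over. Pictures are saved under pics/ and viewed, and the job is handed in when it is done.

Besides the shell and the picture viewer there is one more tool, called after "Call:" by a JSON object that holds its "name" and its "arguments". apply_moves: Moves the arm, as the interface text tells. Its arguments: {"type":"object","properties":{"plan":{"type":"array","items":{"type":"array"}},"squeeze":{"type":"number"}},"required":["plan"]}

```bash
ls; mkdir -p pics; python3 - <<'E'
from plant import get_state, viewer, r
import cv2, json
print(get_state()); print(r.hold_point_z)
for n in ["side","top","wrist"]:
    c=viewer.capture(n); cv2.imwrite(f"pics/{n}0.png",c["frame"])
    print(n,{k:(v.tolist() if hasattr(v,'tolist') else v) for k,v in c.items() if k!="frame"})
E
```

```text
pics
{'time_s': 0.0, 'joints': array([ 8.91583312e+01,  2.05903680e+01,  6.32227636e-01, -1.82766646e-02,
       -7.01356134e+01, -1.65067489e+01]), 'qd': array([-0.04426253,  0.06819454,  0.07030802, -0.09472818,  0.03360449,
       -0.02165099]), 'joint_torque': array([ 5.02512721e-04, -5.82715523e+01,  2.93049198e+01,  6.99704692e+00,
        6.81616933e-03, -1.63081031e-04]), 'tcp_pos': array([0.20115786, 0.64376764, 0.20242882]), 'eef_rot': array([-1.79989833e+02, -9.47717067e-02, -1.07354650e+02]), 'contact_force': array([ 0.32317915,  0.0318029 , -0.13658106]), 'moment': array([-0.00641525, -0.00238909, -0.0057284 ]), 'gripper_width': 0.08808496287221772}
0.0188
side {'K': [[484.57593609620534, 0.0, 252.5430479992507], [0.0, 484.57593609620534, 179.7888431743645], [0.0, 0.0, 1.0]], 'D': [-0.09162839683632934, 0.0, 0.0, 0.0, 0.0], 'R': [[-0.9843286668168529, -0.17550914149088345, 0.01713525417641053], [-0.14491115986478426, 0.7496773644176449, -0.6457434514003659], [0.10048796658904031, -0.6381068801799169, -0.7633621539203087]], 't': [0.5393933377047692, 0.17921818772286657, 1
[... 236 characters left out ...]
-0.01105801614281655], [-0.9883550590586562, -0.006698891164435798, -0.15201776899536157], [0.1519289342598089, 0.012218050008924008, -0.9883158999978994]], 't': [-0.02939552648510382, 0.566311415205372, 1.3561685113469293]}
wrist {'K': [[322.0093406051333, 0.0, 258.38926474394617], [0.0, 322.0093406051333, 188.60215196029387], [0.0, 0.0, 1.0]], 'D': [-0.030813906637363855, 0.0, 0.0, 0.0, 0.0], 'mount': [[0.9999994884058476, 0.00032117690902163374, 0.0009591837344739482, -0.0013491488205873425], [-0.0005825822450461947, 0.9580583690868985, 0.2865725423352351, -0.07683099080733764], [-0.0008269135209470954, -0.2865729545298115, 0.9580580660618037, -0.18000254888177425], [0.0, 0.0, 0.0, 1.0]]}
```

View pics/side0.png

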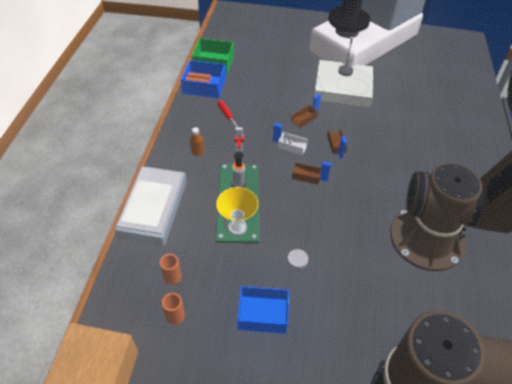

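View pics/top0.png

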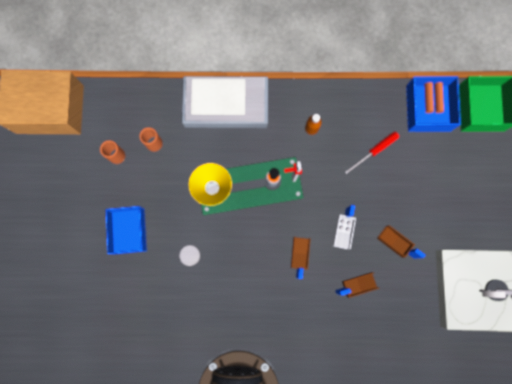

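View pics/wrist0.png

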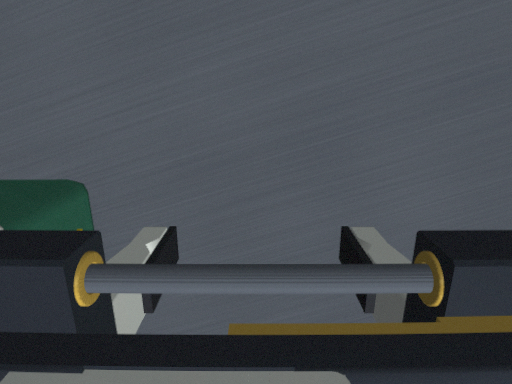

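The top view shows the aluminium scoop at (345,230) with its blue tab at (351,210). The funnel is at (211,187), the rod at (274,176) and the pointer at (293,169). I can only turn about the tool's z, so I'll tip the scoop by letting it swing in a loosened grip.

```bash
cat > h.py <<'E'
from plant import get_state, viewer, r
import cv2, numpy as np
from scipy.spatial.transform import Rotation as Ro
def cap(n):
    s=get_state(); c=viewer.capture(n); c['f']=c['frame']
    if n=='wrist':
        T=np.eye(4);T[:3,:3]=Ro.from_euler('xyz',s['eef_rot'],degrees=True).as_matrix();T[:3,3]=s['tcp_pos']
        M=T@np.array(c['mount']); c['R']=M[:3,:3].T; c['t']=-c['R']@M[:3,3]
    c={k:(np.array(v) if k!='f' else v) for k,v in c.items()}
    return c
def ray(c,uv):
    p=cv2.undistortPoints(np.array([[uv]],float),c['K'],c['D'])[0,0]
    d=c['R'].T@np.array([p[0],p[1],1.]); o=-c['R'].T@c['t']; return o,d/np.linalg.norm(d)
def plane(c,uv,z):
    o,d=ray(c,uv); return o+d*(z-o[2])/d[2]
def two(c1,u1,c2,u2):
    o1,d1=ray(c1,u1);o2,d2=ray(c2,u2)
    s=np.linalg.lstsq(np.stack([d1,-d2],1),o2-o1,rcond=None)[0]
    a=o1+s[0]*d1;b=o2+s[1]*d2; return (a+b)/2,np.linalg.norm(a-b)
def proj(c,X):
    rv=cv2.Rodrigues(c['R'])[0]; return cv2.projectPoints(np.array([X],float),rv,c['t'],c['K'],c['D'])[0][0,0]
def blobs(f,lo,hi,amin=8):
    m=cv2.inRange(cv2.cvtColor(f,cv2.COLOR_BGR2HSV),lo,hi)
    n,l,st,ce=cv2.connectedComponentsWithStats(m)
    return [(ce[i].round(1).tolist(),st[i].tolist()) for i in range(1,n) if st[i][4]>=amin],m
E
python3 - <<'E'
from h import *
for n in ['top','side']:
    c=cap(n);f=c['f']
    for nm,lo,hi in [('yellow',(22,120,80),(35,255,255)),('blue',(105,120,60),(125,255,255)),('red',(0,170,90),(6,255,255)),('orange',(7,150,120),(18,255,255)),('green',(55,80,40),(90,255,255))]:
        print(n,nm,blobs(f,lo,hi)[0])
    cv2.imwrite(f'pics/{n}_z.png',cv2.resize(f[100:300,170:450] if n=='top' else f[80:260,170:370],None,fx=2.8,fy=2.8,interpolation=cv2.INTER_CUBIC))
E
```

```text
top yellow [([491.0, 75.0], [471, 75, 41, 1, 41]), ([209.6, 183.4], [188, 163, 45, 43, 1342])]
top blue [([432.6, 105.7], [406, 77, 55, 55, 2293]), ([434.1, 97.3], [434, 89, 2, 16, 18]), ([350.3, 210.3], [345, 204, 11, 13, 97]), ([125.2, 230.0], [105, 206, 42, 49, 1878]), ([416.7, 253.7], [409, 248, 17, 11, 134]), ([299.8, 273.5], [296, 268, 8, 12, 79]), ([343.0, 291.3], [336, 288, 15, 8, 92])]
top red [([384.4, 143.1], [370, 132, 29, 23, 232]), ([291.5, 169.1], [285, 164, 12, 10, 58])]
top orange [([0.8, 72.6], [0, 70, 3, 6, 15]), ([55.4, 71.5], [50, 71, 12, 2, 19]), ([201.9, 88.3], [3, 71, 509, 62, 2726]), ([428.7, 97.5], [426, 84, 6, 27, 126]), ([438.8, 97.1], [436, 84, 6, 27, 134]), ([313.7, 127.2], [308, 121, 13, 13, 118]), ([150.4, 138.8], [140, 128, 22, 23, 291]), ([111.8, 151.6], [101, 141, 23, 22, 322]), ([272.7, 178.1], [268, 174, 11, 8, 39]), ([393.9, 240.3], [380, 228, 29, 26, 351]), ([299.7, 252.2], [292, 238, 17, 30, 396]), ([360.6, 283.2], [345, 274, 31, 20, 341])]
top green [([486.0, 103.9], [460, 76, 52, 56, 2776]), ([259.0, 187.0], [202, 157, 101, 58, 2407])]
side y
[... 180 characters left out ...]
 ([204.6, 79.2], [181, 61, 45, 37, 1127]), ([316.5, 101.2], [313, 94, 8, 16, 93]), ([276.9, 131.2], [273, 123, 10, 19, 136]), ([342.2, 146.2], [339, 136, 8, 22, 105]), ([325.0, 170.4], [320, 161, 12, 20, 161]), ([263.1, 309.4], [237, 286, 53, 48, 2256])]
side red [([225.6, 109.8], [221, 103, 11, 14, 55]), ([238.7, 141.4], [236, 139, 7, 8, 26])]
side orange [([211.3, 8.6], [209, 4, 5, 9, 11]), ([199.1, 142.9], [195, 135, 8, 19, 87]), ([238.3, 165.7], [234, 163, 10, 6, 32]), ([300.6, 170.9], [296, 168, 12, 6, 33])]
side green [([214.6, 51.3], [192, 38, 42, 35, 893]), ([225.3, 177.4], [219, 165, 14, 27, 257]), ([251.7, 178.3], [245, 165, 13, 30, 281]), ([239.4, 230.9], [216, 212, 43, 30, 591])]
```

View pics/top_z.png

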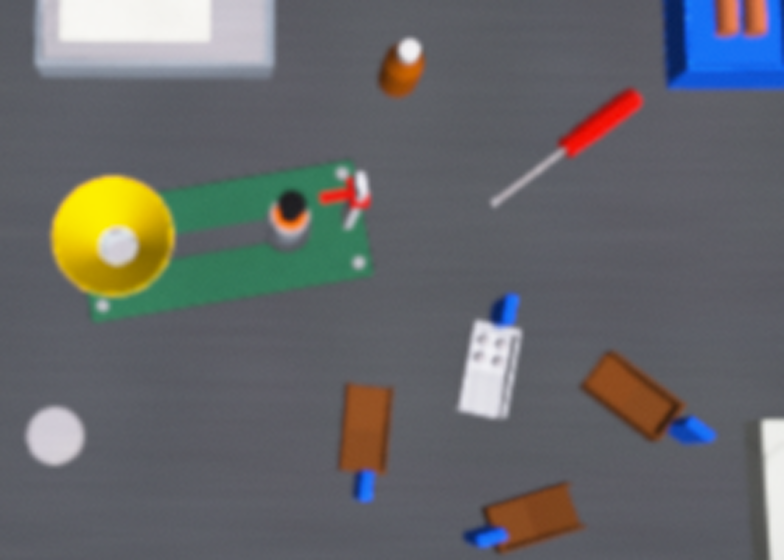

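View pics/side_z.png

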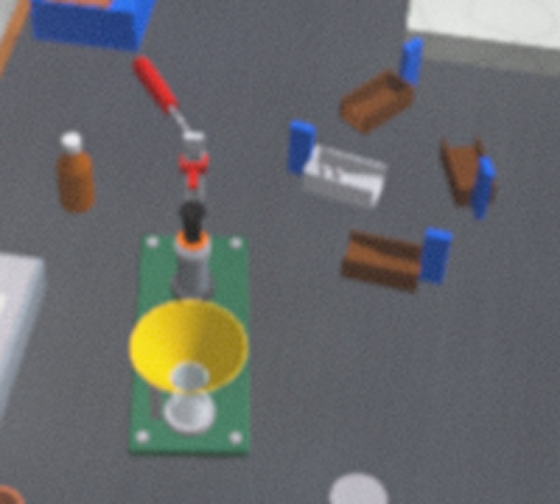

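```bash
python3 - <<'E'
from h import *
t=cap('top');s=cap('side')
print('cams',-t['R'].T@t['t'],-s['R'].T@s['t'])
g=lambda x,y:(170+x/2.8,100+y/2.8)
q=lambda x,y:(170+x/2.8,80+y/2.8)
P={k:plane(t,g(*v),.034) for k,v in dict(RL=(477,319),RR=(522,331),FR=(507,418),FL=(458,410)).items()}
for k in P: print(k,P[k].round(4))
print('tab two', two(t,(350.3,210.3),s,(276.9,131.2)))
print('tab top plane85', plane(t,g(511,298),.085))
# funnel
_,m=blobs(t['f'],(22,120,80),(35,255,255))
cs=max(cv2.findContours(m,0,1)[0],key=cv2.contourArea); e=cv2.fitEllipse(cs);print(e,'funnel top',plane(t,e[0],.14))
_,m=blobs(s['f'],(22,120,80),(35,255,255))
cs=max(cv2.findContours(m,0,1)[0],key=cv2.contourArea); e2=cv2.fitEllipse(cs);print(e2,'funnel side',plane(s,e2[0],.14))
for nm,p in dict(a=(343,173),b=(359,262),c=(102,306)).items(): print('bolt',nm,plane(t,g(*p),.015+.002))
for nm,p in dict(a=(152,242),b=(236,243),c=(142,436),d=(235,437)).items(): print('sbolt',nm,plane(s,q(*p),.017))
print('grip top', two(t,g(291,206),s,q(192,208)), plane(t,g(291,206),.148),plane(s,q(192,208),.148))
E
```

```text
cams [ 0.35392473 -0.04216875  1.42608724] [0.40823936 0.90439005 1.23587858]
RL [ 0.5104 -0.2984  0.034 ]
RR [ 0.4981 -0.3452  0.034 ]
FR [ 0.4068 -0.3271  0.034 ]
FL [ 0.4146 -0.2764  0.034 ]
tab two (array([ 0.51974419, -0.32491929,  0.04830997]), np.float64(2.0273027432438283e-05))
tab top plane85 [ 0.52651996 -0.32390629  0.085     ]
((209.75904846191406, 183.8625030517578), (42.310874938964844, 43.447391510009766), 72.97369384765625) funnel top [0.57970058 0.08062244 0.14      ]
((236.58651733398438, 202.39015197753906), (30.9725341796875, 41.9921875), 88.76594543457031) funnel side [0.58233916 0.07998465 0.14      ]
bolt a [ 0.67141792 -0.15934774  0.017     ]
bolt b [ 0.5732305  -0.17605774  0.017     ]
bolt c [0.52339941 0.10078196 0.017     ]
sbolt a [ 0.67258065 -0.1544771   0.017     ]
sbolt b [ 0.57300117 -0.17214692  0.017     ]
sbolt c [0.62393537 0.12016634 0.017     ]
sbolt d [0.52573262 0.10272401 0.017     ]
grip top (array([ 0.60988655, -0.09705101,  0.14869278]), np.float64(0.003326139918767659)) [ 0.60832891 -0.09704447  0.148     ] [ 0.61170776 -0.09801165  0.148     ]
```

Rough fixes: the tab is at about (0.526,-0.324) and the scoop's x axis points at about -12°. The funnel is at (0.581,0.080) and the rod at (0.610,-0.097), with the tester at a yaw of about 10°. Next I'll hover over the scoop.

Call:
{"name": "apply_moves", "arguments": {"plan": [[0,[0,0,0],-0.9],[0,[0.4,-0.35,0],0],[0,[0.85,-0.75,0],0],[0,[0.85,-0.75,0],0],[0,[0.85,-0.75,0],0],[0,[0.85,-0.75,0],0],[0,[0.85,-0.75,0],0],[0,[0.85,-0.75,0],0],[0,[0.85,-0.75,0],0],[0,[0.85,-0.75,0],0],[0,[0.85,-0.5,0],0]]}}

```text
time_s: 1.72
tcp_pos: [0.4539, 0.1779, 0.2036]
eef_rot: [-180.0, 0.0, -102.0]
contact_force: [0.8, 0.7, -0.4]
gripper_width: 0.0875
```

Call:
{"name": "apply_moves", "arguments": {"plan": [[0,[0.85,-0.3,0],0],[0,[0.85,-0.3,0],0],[0,[0.85,-0.3,0],0],[0,[0.85,-0.3,0],0],[0,[0.85,-0.3,0],0],[0,[0.85,-0.3,0],0],[0,[0.85,-0.3,0],0],[0,[0.85,-0.3,0],0],[0,[0.85,-0.3,0],0],[0,[0.85,-0.3,0],0],[0,[0.4,-0.1,0],0],[0,[0,0,0],0]]}}

```text
time_s: 3.22
tcp_pos: [0.5122, -0.2888, 0.2029]
eef_rot: [180.0, 0.0, -102.1]
contact_force: [-0.0, 0.8, 0.1]
gripper_width: 0.0876
```

```bash
python3 - <<'E'
from h import *
w=cap('wrist'); s=get_state(); print(s['tcp_pos'],s['eef_rot'],s['time_s'],s['joints'])
cv2.imwrite('pics/wrist1.png',w['f']); print(blobs(w['f'],(105,120,60),(125,255,255),50)[0])
print('exp tab',proj(w,[.526,-.324,.085]))
E
```

```text
[ 0.51221548 -0.28797685  0.20308404] [ 1.79969933e+02  1.22874584e-02 -1.02019497e+02] 3.275 [-1.03044530e+01  1.24112640e+01 -1.07000299e+01 -1.43288963e-02
 -6.69183930e+01  8.82905797e+01]
[([287.5, 157.2], [279, 137, 18, 42, 630]), ([462.7, 222.2], [446, 211, 40, 20, 383]), ([196.4, 319.0], [184, 303, 25, 32, 550]), ([296.0, 316.8], [287, 308, 23, 15, 216])]
exp tab [293.23878608 154.76309345]
```

View pics/wrist1.png

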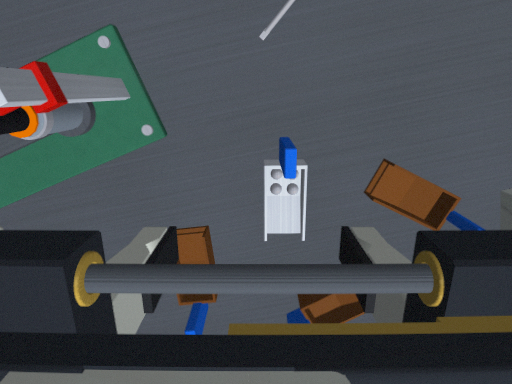

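```bash
python3 - <<'E'
import cv2
f=cv2.imread('pics/wrist1.png'); cv2.imwrite('pics/w1z.png',cv2.resize(f[125:250,235:335],None,fx=5,fy=4.8,interpolation=cv2.INTER_CUBIC))
E
```

```text
(no output)
```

View pics/w1z.png

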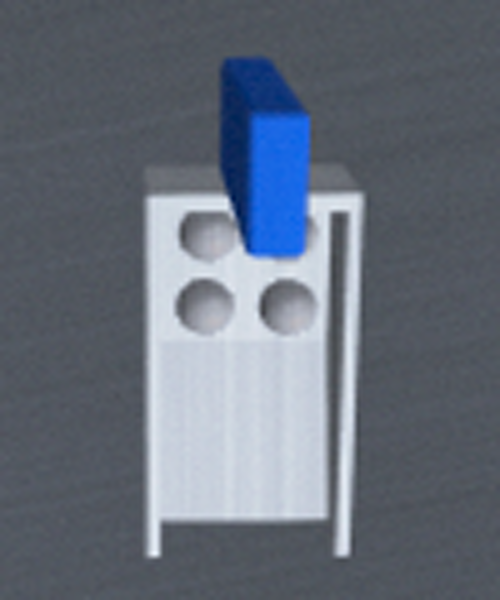

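```bash
python3 - <<'E'
from h import *
w=cap('wrist'); g=lambda x,y:(235+x/5,125+y/4.8)
print('tab',[plane(w,g(*p),.085).round(4) for p in [(277,184),(279,113),(276,255)]])
P=[plane(w,g(*p),.034) for p in [(147,195),(363,195),(350,556),(147,556)]]
print(np.array(P).round(4))
d=(P[0]+P[1]-P[2]-P[3])[:2]/2; print('yaw',np.degrees(np.arctan2(d[1],d[0])), np.linalg.norm(d))
a=plane(w,g(279,113),.085)-plane(w,g(276,255),.085); print(np.degrees(np.arctan2(a[1],a[0])),np.linalg.norm(a))
print(w['R'].T@-w['t'])
E
```

```text
tab [array([ 0.5185, -0.3191,  0.085 ]), array([ 0.5323, -0.322 ,  0.085 ]), array([ 0.5043, -0.3163,  0.085 ])]
[[ 0.5101 -0.2932  0.034 ]
 [ 0.5001 -0.3401  0.034 ]
 [ 0.4104 -0.322   0.034 ]
 [ 0.4205 -0.2747  0.034 ]]
yaw -11.531178889562195 0.09153330467843714
-11.511264808870605 0.028520447585029904
[ 0.58786686 -0.30268074  0.38304371]
```

The zoom shows the tab's top face centred at about wrist pixel (290,163), with the four balls at the rear of the pocket and open space on both sides of the tab. The scoop's yaw is -11.5° and the tab is at (0.5185,-0.319). I'll go down to grasp it.

Call:
{"name": "apply_moves", "arguments": {"plan": [[0,[0.58,-0.3,0],-0.08],[0,[0,0,0.6],0],[0,[0,0,0.8],0],[0,[0,0,0.6],0],[0,[0,0,0],0]]}}

```text
time_s: 3.95
tcp_pos: [0.5199, -0.3176, 0.1016]
eef_rot: [179.8, 0.0, -101.4]
contact_force: [-0.1, -0.9, 0.6]
gripper_width: 0.0875
```

```bash
python3 - <<'E'
from h import *
w=cap('wrist'); s=get_state(); print(s['tcp_pos'],s['eef_rot'],s['time_s'])
f=w['f'].copy(); p=proj(w,s['tcp_pos']+[0,0,.0188]);print(p, [proj(w,[.521,-.3197,z]) for z in (.062,.085)]); cv2.imwrite('pics/wrist2.png',f)
E
```

```text
[ 0.52114075 -0.31836581  0.10346117] [ 1.79926512e+02 -8.05978864e-03 -1.01383956e+02] 4.0
[261.51026522 238.13358817] [array([262.57294373, 201.36566502]), array([263.01850446, 212.9563725 ])]
```

View pics/wrist2.png

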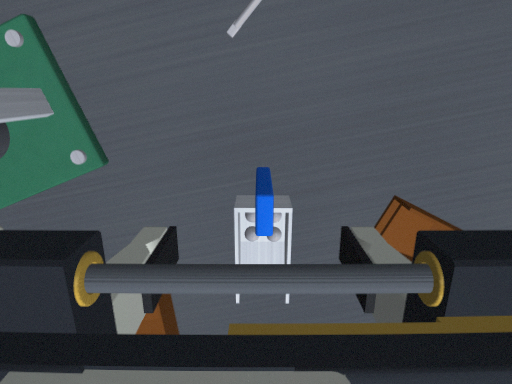

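The tab is at column 264, centred between the pads and in line with them, so I'll go down and grip firmly.

Call:
{"name": "apply_moves", "arguments": {"plan": [[0,[0,0,0.6],0],[0,[0,0,0.6],0],[0,[0,0,0],0],[255,[0,0,0],0],[255,[0,0,0],0],[255,[0,0,0],0],[255,[0,0,0],0],[255,[0,0,0],0],[255,[0,0,0],0],[255,[0,0,0],0]], "squeeze": 60}}

```text
time_s: 5.25
tcp_pos: [0.5212, -0.3193, 0.0433]
eef_rot: [180.0, 0.0, -101.5]
contact_force: [0.6, 0.0, 0.0]
gripper_width: 0.023
```

Call:
{"name": "apply_moves", "arguments": {"plan": [[255,[0,0,0],0],[255,[0,0,0],0],[255,[0,0,0],0],[255,[0,0,0],0]]}}

```text
time_s: 5.75
tcp_pos: [0.5212, -0.3194, 0.0433]
eef_rot: [-180.0, -0.0, -101.5]
contact_force: [0.2, -0.9, -0.4]
gripper_width: 0.0116
```

Call:
{"name": "apply_moves", "arguments": {"plan": [[255,[0,0,-0.1],0],[255,[0,0,-0.2],0],[255,[0,0,-0.2],0],[255,[0,0,-0.1],0],[255,[0,0,0],0]]}}

```text
time_s: 6.38
tcp_pos: [0.5215, -0.3194, 0.0741]
eef_rot: [-179.9, -0.0, -101.5]
contact_force: [0.3, -0.0, -3.2]
gripper_width: 0.0111
```

```bash
python3 - <<'E'
from h import *
s=get_state(); print(s['tcp_pos'],s['gripper_width'],s['time_s'],s['contact_force'])
c=cap('side'); f=c['f']; cv2.imwrite('pics/side2.png',cv2.resize(f[80:200,240:380],None,fx=4.5,fy=4.5,interpolation=cv2.INTER_CUBIC))
c=cap('wrist'); cv2.imwrite('pics/wrist3.png',c['f'])
E
```

```text
[ 0.52153691 -0.31941175  0.07407023] 0.01114662857368573 6.375 [ 0.27607627 -0.04651906 -3.15199452]
```

View pics/side2.png

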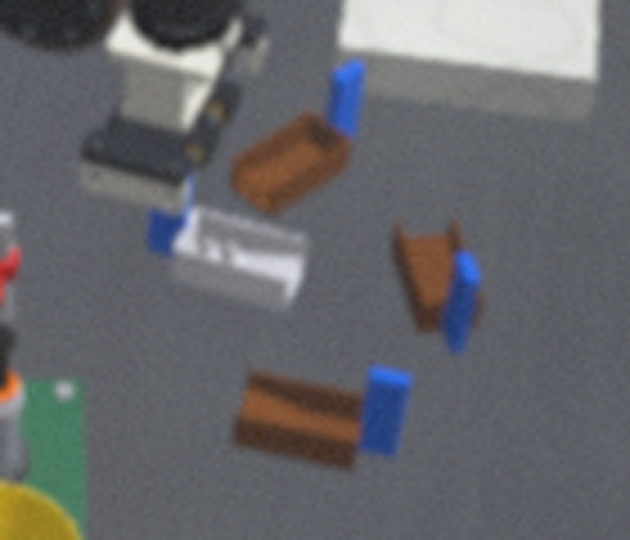

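View pics/wrist3.png

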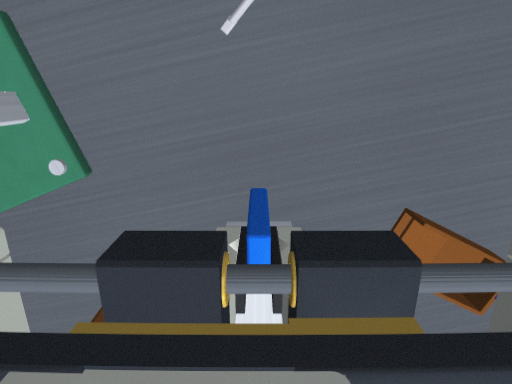

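The scoop is gripped (opening 11 mm), level and off the bench. Now I'll lift it and carry it clear of the post.

Call:
{"name": "apply_moves", "arguments": {"plan": [[255,[0,0,-0.15],0],[255,[0,0,-0.35],0],[255,[0,0,-0.5],0],[255,[0,0,-0.6],0],[255,[0,0,-0.6],0],[255,[0,0,-0.5],0],[255,[0,0,-0.35],0],[255,[0,0,-0.25],0],[255,[0,0,0],0]]}}

```text
time_s: 7.6
tcp_pos: [0.5215, -0.3194, 0.2391]
eef_rot: [-179.9, -0.0, -101.5]
contact_force: [0.1, 0.1, -2.7]
gripper_width: 0.0113
```

Call:
{"name": "apply_moves", "arguments": {"plan": [[255,[-0.15,0.04,0],0],[255,[-0.35,0.09,0],0],[255,[-0.6,0.16,0],0],[255,[-0.8,0.21,0],0],[255,[-0.9,0.24,0],0],[255,[-0.95,0.25,0],0],[255,[-0.95,0.25,0],0],[255,[-0.9,0.24,0],0],[255,[-0.8,0.2,0],0],[255,[-0.6,0.16,0],0],[255,[-0.35,0.09,0],0],[255,[-0.15,0.04,0],0]]}}

```text
time_s: 9.1
tcp_pos: [0.4988, 0.0688, 0.2381]
eef_rot: [180.0, -0.0, -101.4]
contact_force: [0.1, 0.4, -3.0]
gripper_width: 0.0116
```

Call:
{"name": "apply_moves", "arguments": {"plan": [[255,[-0.03,-0.15,0],0],[255,[-0.07,-0.35,0],0],[255,[-0.1,-0.5,0],0],[255,[-0.11,-0.55,0],0],[255,[-0.1,-0.5,0],0],[255,[-0.08,-0.4,0],0],[255,[-0.05,-0.2,0],0],[255,[-0.02,-0.1,0],0],[255,[0,0,0],0]]}}

```text
time_s: 10.22
tcp_pos: [0.6396, 0.0675, 0.2381]
eef_rot: [180.0, -0.0, -101.5]
contact_force: [-0.2, 0.1, -2.6]
gripper_width: 0.0115
```

```bash
python3 - <<'E'
from h import *
s=get_state(); print(s['tcp_pos'],s['eef_rot'],s['gripper_width'],s['time_s'],s['contact_force'])
c=cap('side'); f=c['f']; cv2.imwrite('pics/side3.png',cv2.resize(f[80:260,170:350],None,fx=3.3,fy=3.3,interpolation=cv2.INTER_CUBIC))
c=cap('top'); cv2.imwrite('pics/top3.png',c['f'])
E
```

```text
[0.6395645  0.06753861 0.23812752] [ 1.79977915e+02 -1.00462728e-02 -1.01493674e+02] 0.011521762221676486 10.225 [-0.24587321  0.0694278  -2.60483351]
```

View pics/side3.png

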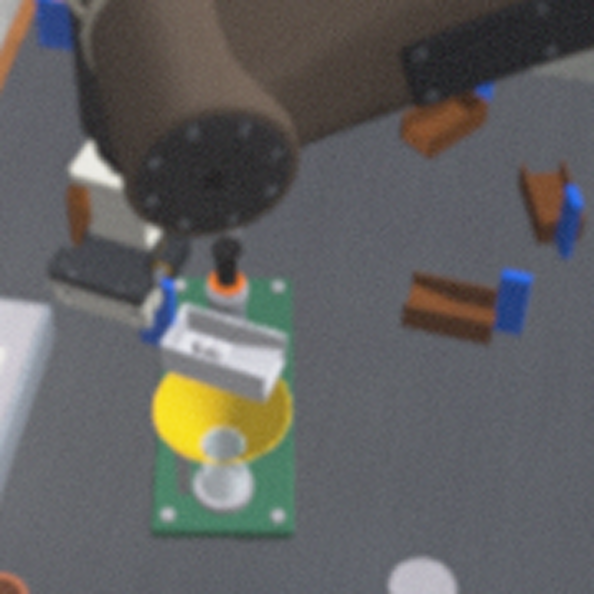

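View pics/top3.png

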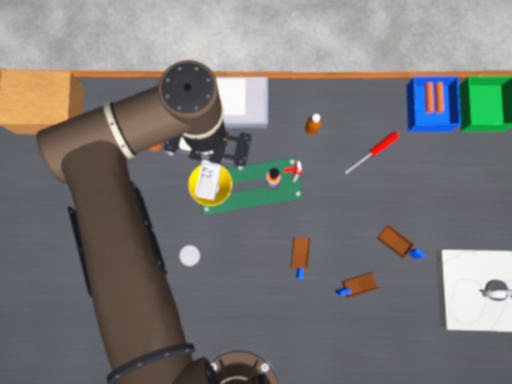

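The scoop is level above the funnel, with the balls visible at about (207,350) in the side crop. I'll loosen the grip in stages and watch for the swing.

Call:
{"name": "apply_moves", "arguments": {"plan": [[255,[0,0,0.14],0],[255,[0,0,0],0],[255,[0,0,0],0]], "squeeze": 20}}

```text
time_s: 10.7
tcp_pos: [0.6394, 0.0679, 0.2314]
eef_rot: [180.0, -0.0, -101.5]
contact_force: [0.9, -0.3, -2.8]
gripper_width: 0.0119
```

Call:
{"name": "apply_moves", "arguments": {"plan": [[255,[0,0,0],0],[255,[0,0,0],0],[255,[0,0,0],0]], "squeeze": 10}}

```text
time_s: 11.08
tcp_pos: [0.6396, 0.0678, 0.2314]
eef_rot: [-180.0, 0.0, -101.5]
contact_force: [0.3, 0.0, -2.1]
gripper_width: 0.012
```

```bash
python3 - <<'E'
from h import *
s=get_state(); print(s['tcp_pos'],s['eef_rot'],s['gripper_width'],s['time_s'],s['contact_force'],s['moment'])
c=cap('side'); f=c['f']; cv2.imwrite('pics/side4.png',cv2.resize(f[120:260,190:330],None,fx=4,fy=4,interpolation=cv2.INTER_CUBIC))
E
```

```text
[0.63958787 0.06783331 0.23139062] [-1.79998092e+02  2.12917673e-03 -1.01473405e+02] 0.012041908526452911 11.075 [ 0.34092277  0.01329514 -2.06542754] [-0.05004015 -0.0402637  -0.0347614 ]
```

View pics/side4.png

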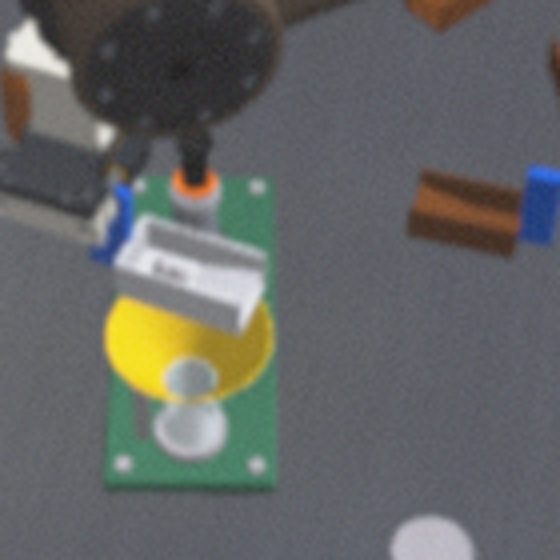

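At 10 N it has dipped only slightly. Loosening further.

Call:
{"name": "apply_moves", "arguments": {"plan": [[255,[0,0,0],0],[255,[0,0,0],0]], "squeeze": 6}}

```text
time_s: 11.38
tcp_pos: [0.6396, 0.0678, 0.2313]
eef_rot: [180.0, -0.0, -101.5]
contact_force: [1.3, -1.2, -2.1]
gripper_width: 0.0122
```

```bash
cat > look.py <<'E'
from h import *
import sys
s=get_state(); print(s['tcp_pos'],s['eef_rot'],s['gripper_width'],s['time_s'],s['contact_force'],s['moment'])
c=cap('side'); f=c['f']; cv2.imwrite(f'pics/{sys.argv[1]}.png',cv2.resize(f[120:260,190:330],None,fx=4,fy=4,interpolation=cv2.INTER_CUBIC))
E
python3 look.py side5
```

```text
[0.63958144 0.06781008 0.23132229] [ 1.79998916e+02 -2.99811421e-03 -1.01471578e+02] 0.012217558425849085 11.375 [ 1.33766457 -1.19056034 -2.07069058] [-0.04138431 -0.12597048 -0.01712102]
```

View pics/side5.png

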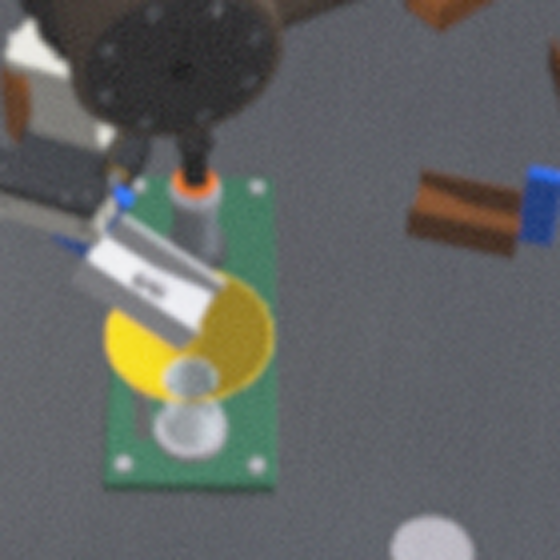

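It is swinging and has tipped about 35°, with the balls just starting to move. I'll let it settle.

Call:
{"name": "apply_moves", "arguments": {"plan": [[255,[0,0,0],0],[255,[0,0,0],0],[255,[0,0,0],0],[255,[0,0,0],0]]}}

```text
time_s: 11.92
tcp_pos: [0.6396, 0.0678, 0.2314]
eef_rot: [-180.0, 0.0, -101.5]
contact_force: [0.5, 0.6, -3.2]
gripper_width: 0.0119
```

```bash
python3 look.py side6
```

```text
[0.63959912 0.0678321  0.23143636] [-1.79993602e+02  1.99504545e-03 -1.01469046e+02] 0.01187798733468979 11.925 [ 0.51472275  0.58038411 -3.1623415 ] [0.01629787 0.02486619 0.02159383]
```

View pics/side6.png

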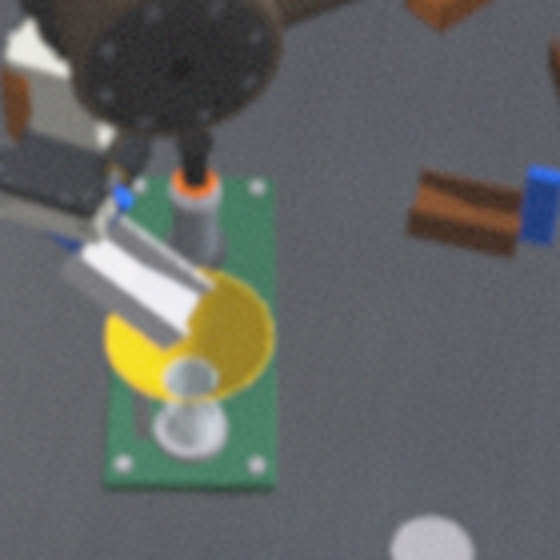

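The scoop hangs at about 45° and is empty. I'll grip it again at that tilt, lift, back off towards the free spot, and then check the tube.

Call:
{"name": "apply_moves", "arguments": {"plan": [[255,[0,0,0],0],[255,[0,0,0],0],[255,[0,0,-0.2],0],[255,[0,0,-0.4],0],[255,[0,0,-0.5],0],[255,[0,0,-0.3],0],[255,[0,0,-0.1],0],[255,[0,0,0],0]], "squeeze": 30}}

```text
time_s: 12.98
tcp_pos: [0.6394, 0.0679, 0.3061]
eef_rot: [180.0, 0.0, -101.5]
contact_force: [0.4, -0.5, -2.0]
gripper_width: 0.012
```

Call:
{"name": "apply_moves", "arguments": {"plan": [[255,[0.03,0.15,0],0],[255,[0.07,0.35,0],0],[255,[0.1,0.5,0],0],[255,[0.11,0.55,0],0],[255,[0.1,0.5,0],0],[255,[0.08,0.4,0],0],[255,[0.05,0.2,0],0],[255,[0.02,0.1,0],0],[255,[0,0,0],0]]}}

```text
time_s: 14.1
tcp_pos: [0.4993, 0.0678, 0.3063]
eef_rot: [-180.0, -0.0, -101.5]
contact_force: [0.6, 0.0, -2.3]
gripper_width: 0.0119
```

Call:
{"name": "apply_moves", "arguments": {"plan": [[255,[0.15,-0.04,0],0],[255,[0.35,-0.09,0],0],[255,[0.6,-0.16,0],0],[255,[0.8,-0.21,0],0],[255,[0.9,-0.24,0],0],[255,[0.95,-0.25,0],0],[255,[0.95,-0.25,0],0],[255,[0.9,-0.24,0],0],[255,[0.8,-0.2,0],0],[255,[0.6,-0.16,0],0],[255,[0.35,-0.09,0],0],[255,[0.15,-0.04,0],0]]}}

```text
time_s: 15.6
tcp_pos: [0.5208, -0.3207, 0.3059]
eef_rot: [179.9, 0.0, -101.6]
contact_force: [0.3, -0.3, -1.4]
gripper_width: 0.0116
```

```bash
python3 - <<'E'
from h import *
s=get_state(); print(s['tcp_pos'],s['eef_rot'],s['gripper_width'],s['time_s'],s['contact_force'])
c=cap('side'); f=c['f']
a=cv2.resize(f[90:260,210:270],None,fx=3.5,fy=3.5,interpolation=cv2.INTER_CUBIC)
b=cv2.resize(f[90:260,230:380],None,fx=3.5,fy=3.5,interpolation=cv2.INTER_CUBIC)
cv2.imwrite('pics/side7.png',np.hstack([a,b]))
c=cap('top'); f=c['f']; cv2.imwrite('pics/top7.png',np.hstack([cv2.resize(f[155:220,180:250],None,fx=5,fy=5,interpolation=cv2.INTER_CUBIC),cv2.resize(f[195:260,310:400],None,fx=5,fy=5,interpolation=cv2.INTER_CUBIC)]))
E
```

```text
[ 0.52075148 -0.32072168  0.30585273] [ 1.79947867e+02  4.09961797e-03 -1.01560118e+02] 0.011566622837194243 15.6 [ 0.25729894 -0.26613517 -1.37739874]
```

View pics/side7.png

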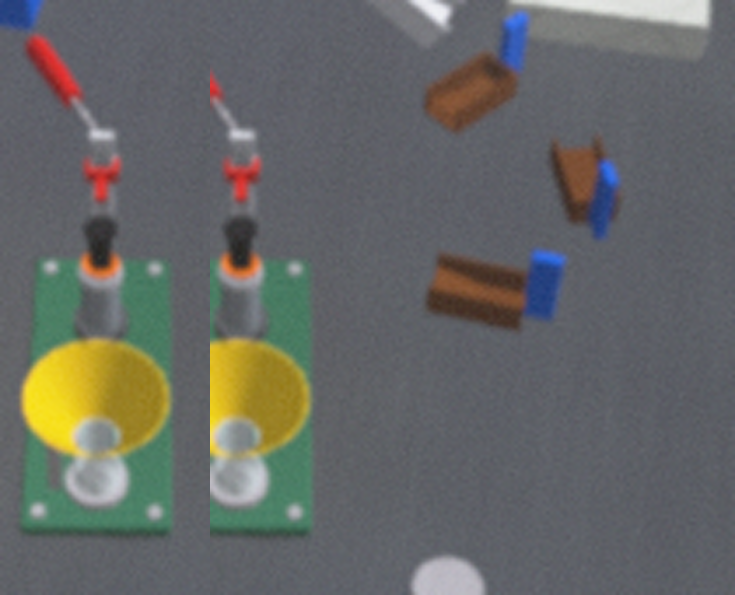

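View pics/top7.png

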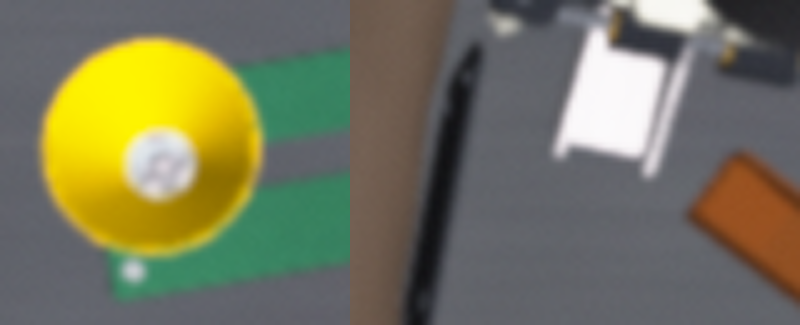

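The throat now shows ball-like shading in the tube, and there are no balls on the funnel, on the bench or in the scoop. I'll set the scoop down now: lower it with a loose grip so the bench levels it.

Call:
{"name": "apply_moves", "arguments": {"plan": [[255,[0,0,0.2],0],[255,[0,0,0.5],0],[255,[0,0,0.7],0],[255,[0,0,0.8],0],[255,[0,0,0.7],0],[255,[0,0,0.5],0],[255,[0,0,0.3],0],[255,[0,0,0],0]]}}

```text
time_s: 16.7
tcp_pos: [0.5207, -0.3186, 0.1205]
eef_rot: [179.9, 0.0, -101.4]
contact_force: [-0.3, -0.4, -1.5]
gripper_width: 0.0115
```

Call:
{"name": "apply_moves", "arguments": {"plan": [[255,[0,0,0.0],0],[255,[0,0,0.1],0],[255,[0,0,0.15],0],[255,[0,0,0.15],0],[255,[0,0,0.15],0],[255,[0,0,0.15],0],[255,[0,0,0.15],0],[255,[0,0,0.15],0],[255,[0,0,0.15],0],[255,[0,0,0.1],0],[255,[0,0,0],0]], "squeeze": 5}}

```text
time_s: 18.08
tcp_pos: [0.5208, -0.3192, 0.0583]
eef_rot: [179.9, 0.0, -101.5]
contact_force: [1.3, -0.1, 0.5]
gripper_width: 0.0118
```

```bash
python3 - <<'E'
from h import *
s=get_state(); print(s['tcp_pos'],s['eef_rot'],s['gripper_width'],s['time_s'],s['contact_force'])
c=cap('side'); f=c['f']; cv2.imwrite('pics/side8.png',cv2.resize(f[80:200,240:380],None,fx=4.5,fy=4.5,interpolation=cv2.INTER_CUBIC))
E
```

```text
[ 0.52082485 -0.31921811  0.05834126] [ 1.79939985e+02  5.83921872e-03 -1.01470323e+02] 0.0117885357054624 18.075 [ 1.29033921 -0.11313827  0.54377817]
```

View pics/side8.png

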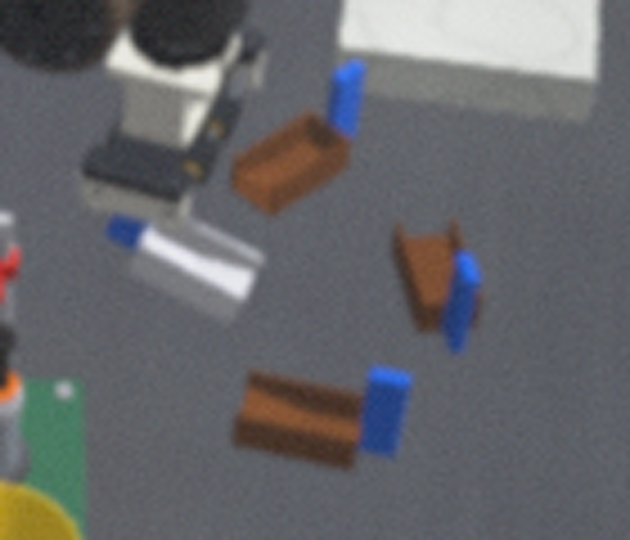

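It has levelled to about 10° of tilt. I'll go the last 15 mm down, then release.

Call:
{"name": "apply_moves", "arguments": {"plan": [[255,[0,0,0.1],0],[255,[0,0,0.1],0],[255,[0,0,0.1],0],[255,[0,0,0],0],[255,[0,0,0],0]]}}

```text
time_s: 18.75
tcp_pos: [0.5205, -0.3191, 0.0434]
eef_rot: [179.9, 0.0, -101.5]
contact_force: [-1.0, -0.5, -2.3]
gripper_width: 0.0119
```

```bash
python3 - <<'E'
from h import *
s=get_state(); print(s['tcp_pos'],s['eef_rot'],s['gripper_width'],s['time_s'],s['contact_force'],s['moment'])
c=cap('side'); f=c['f']; cv2.imwrite('pics/side9.png',cv2.resize(f[80:200,240:380],None,fx=4.5,fy=4.5,interpolation=cv2.INTER_CUBIC))
E
```

```text
[ 0.52053932 -0.3191441   0.04338585] [ 1.79918638e+02  1.40600758e-02 -1.01484170e+02] 0.011914970001215929 18.75 [-0.96971685 -0.46434577 -2.28291217] [-0.07876485  0.01257854  0.0174182 ]
```

View pics/side9.png

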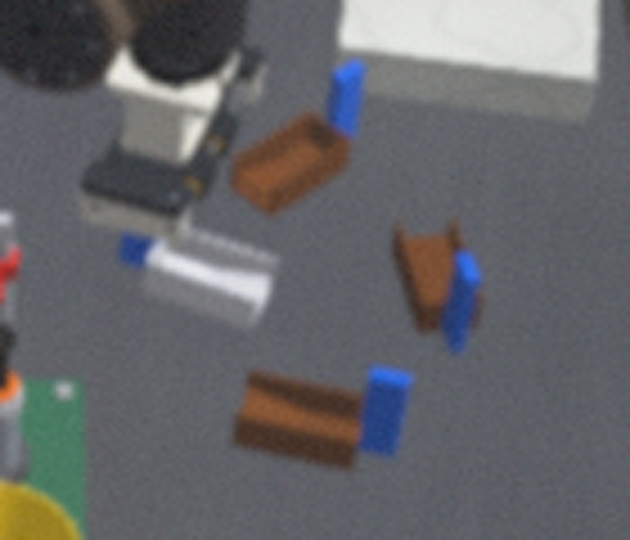

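Nearly flat. Opening now; the rear settles the last bit. Then straight up.

Call:
{"name": "apply_moves", "arguments": {"plan": [[255,[0,0,0.05],0],[255,[0,0,0.05],0],[200,[0,0,0],0],[150,[0,0,0],0],[100,[0,0,0],0],[100,[0,0,0],0],[100,[0,0,0],0],[100,[0,0,0],0],[100,[0,0,0],0]]}}

```text
time_s: 19.92
tcp_pos: [0.5212, -0.3194, 0.0389]
eef_rot: [180.0, -0.0, -101.5]
contact_force: [-0.4, 0.9, 1.2]
gripper_width: 0.0534
```

Call:
{"name": "apply_moves", "arguments": {"plan": [[100,[0,0,-0.2],0],[80,[0,0,-0.5],0],[80,[0,0,-0.7],0],[60,[0,0,-0.9],0],[60,[0,0,-0.9],0],[60,[0,0,-0.6],0],[60,[0,0,-0.2],0]]}}

```text
time_s: 20.8
tcp_pos: [0.522, -0.3197, 0.242]
eef_rot: [-179.8, -0.0, -101.5]
contact_force: [0.1, 0.3, -0.0]
gripper_width: 0.0674
```

```bash
python3 - <<'E'
from h import *
s=get_state(); print(s['tcp_pos'],s['eef_rot'],s['gripper_width'],s['time_s'],s['contact_force'])
c=cap('side'); f=c['f']; cv2.imwrite('pics/side10.png',cv2.resize(f[80:200,240:380],None,fx=4.5,fy=4.5,interpolation=cv2.INTER_CUBIC))
c=cap('wrist'); cv2.imwrite('pics/wrist10.png',c['f'])
E
```

```text
[ 0.52201682 -0.31970819  0.24198584] [-1.79753399e+02 -3.30142651e-02 -1.01458546e+02] 0.06744178887175868 20.8 [ 0.05797159  0.25727671 -0.01694945]
```

View pics/side10.png

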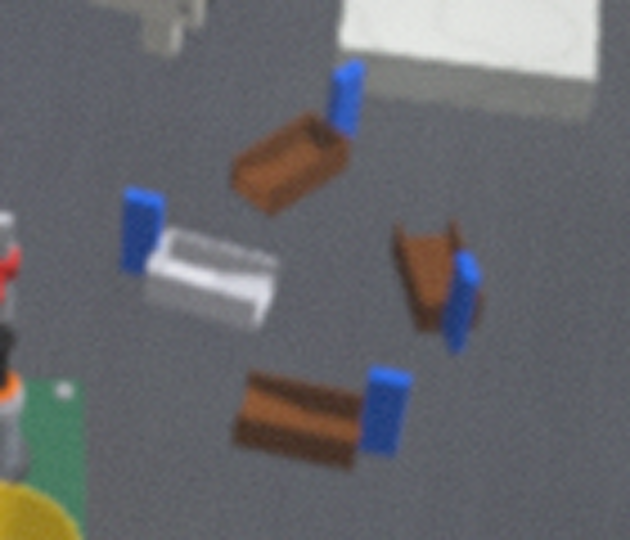

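View pics/wrist10.png

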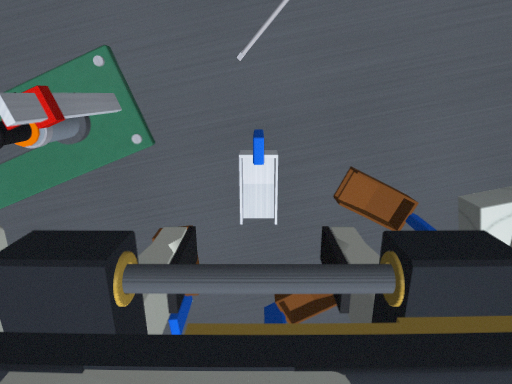

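The scoop stands flat and free at its old spot. In the side view its bottom edge has the same slope as at the start. Now I'll turn the jaws onto the tester's x axis (yaw -170) and hover over the rod.

Call:
{"name": "apply_moves", "arguments": {"plan": [[0,[0,0,0],0.5],[0,[0,0,0],1],[0,[0,0,0],1],[0,[0,0,0],1],[0,[0,0,0],1],[0,[0,0,0],1],[0,[0,0,0],1],[0,[0,0,0],1],[0,[0,0,0],1],[0,[0,0,0],1],[0,[0,0,0],1],[0,[0,0,0],0.92]]}}

```text
time_s: 22.4
tcp_pos: [0.5205, -0.319, 0.237]
eef_rot: [179.9, -0.1, -170.2]
contact_force: [0.3, -0.1, 0.1]
gripper_width: 0.0879
```

Call:
{"name": "apply_moves", "arguments": {"plan": [[0,[-0.12,0.19,0],0],[0,[-0.4,0.65,0],0],[0,[-0.5,0.81,0],0],[0,[-0.5,0.81,0],0],[0,[-0.5,0.81,0],0],[0,[-0.35,0.57,0],0],[0,[-0.15,0.25,0],0],[0,[0,0,0],0],[0,[0,0,0],0]]}}

```text
time_s: 23.52
tcp_pos: [0.6094, -0.0966, 0.2386]
eef_rot: [-180.0, -0.0, -170.0]
contact_force: [-0.1, -1.1, 0.0]
gripper_width: 0.0875
```

```bash
python3 - <<'E'
from h import *
s=get_state(); print(s['tcp_pos'],s['eef_rot'],s['gripper_width'],s['time_s'])
w=cap('wrist'); cv2.imwrite('pics/wrist11.png',w['f'])
print('exp grip top',proj(w,[.6103,-.0965,.150]),'ring',proj(w,[.6103,-.0965,.102]))
for nm,lo,hi in [('orange',(7,150,120),(18,255,255)),('red',(0,170,90),(6,255,255))]: print(nm,blobs(w['f'],lo,hi,30)[0])
E
```

```text
[ 0.60937065 -0.09657321  0.23862182] [-1.79997390e+02 -3.13294349e-02 -1.69971494e+02] 0.08751059123154536 23.525
exp grip top [257.04830522 183.9753182 ] ring [257.19560197 171.04226433]
orange [([117.7, 14.0], [100, 0, 41, 33, 695]), ([255.6, 164.8], [239, 157, 33, 21, 274])]
red [([254.8, 122.2], [236, 98, 38, 58, 816])]
```

View pics/wrist11.png

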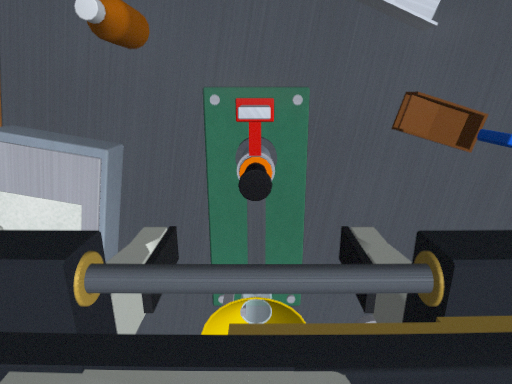

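The rod sits centred between the open pads: grip top at (256,183) and tongue tip at about (255,156). Next, the pointer's height from the earlier side and top frames.

```bash
python3 - <<'E'
from h import *
s=cap('side'); t=cap('top'); s0=cv2.imread('pics/side0.png'); t0=cv2.imread('pics/top0.png')
cv2.imwrite('pics/pt.png',np.hstack([cv2.resize(s0[125:185,215:265],None,fx=8,fy=8,interpolation=cv2.INTER_CUBIC),cv2.resize(t0[155:200,262:312],None,fx=8,fy=8,interpolation=cv2.INTER_CUBIC)[:480] if 0 else cv2.resize(t0[150:210,262:309],None,fx=8,fy=8,interpolation=cv2.INTER_CUBIC)]))
tip=np.array([.6103,-.0965])+.028*np.array([.1736,-.985])
for z in (.142,.15,.16,.17,.182): print(z,proj(s,[*tip,z]),proj(t,[*tip,z]))
E
```

```text
0.142 [239.11589325 149.47253031] [283.5801271  171.63469657]
0.15 [239.10612075 147.68947959] [283.76374991 171.05718759]
0.16 [239.09384213 145.44057105] [283.99645839 170.3253235 ]
0.17 [239.08149344 143.16904532] [284.23277713 169.58213205]
0.182 [239.06658247 140.41291612] [284.52124485 168.67497546]
```

View pics/pt.png

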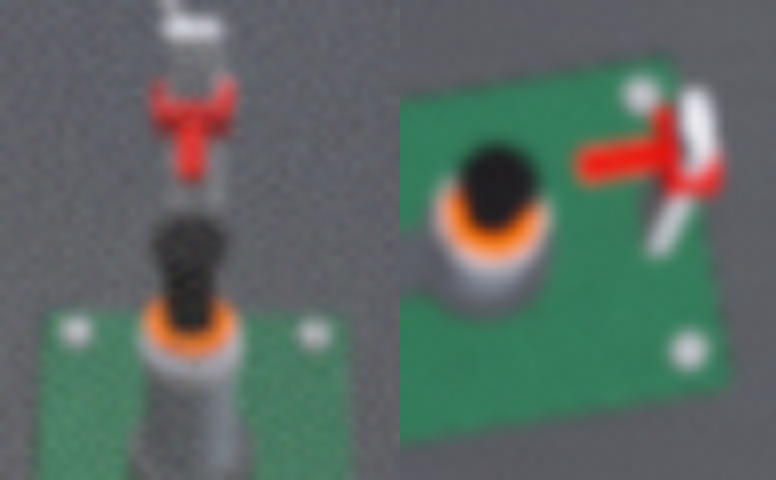

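The side view puts the tip at z of about 0.152 but only to about 4 mm per pixel. I'll triangulate it better with two wrist views shifted sideways, and check against the known post top and grip top.

Call:
{"name": "apply_moves", "arguments": {"plan": [[0,[0.4,0,0],0],[0,[0.8,0,0],0],[0,[0.4,0,0],0],[0,[0,0,0],0],[0,[0,0,0],0]]}}

```text
time_s: 24.3
tcp_pos: [0.5314, -0.1103, 0.2392]
eef_rot: [-180.0, 0.0, -170.0]
contact_force: [1.0, -0.9, 0.5]
gripper_width: 0.0879
```

```bash
python3 - <<'E'
from h import *
import pickle
s=get_state(); print(s['tcp_pos'],s['eef_rot'],s['qd'].max())
w=cap('wrist'); pickle.dump(w,open('wa.pkl','wb')); cv2.imwrite('pics/wrist12.png',w['f'])
E
```

```text
[ 0.53139762 -0.11030438  0.23915488] [-1.79992322e+02  4.27461285e-02 -1.70017051e+02] 0.924950012475433
```

Call:
{"name": "apply_moves", "arguments": {"plan": [[0,[-0.4,0,0],0],[0,[-0.9,0,0],0],[0,[-1,0,0],0],[0,[-0.6,0,0],0],[0,[-0.3,0,0],0],[0,[0,0,0],0],[0,[0,0,0],0]]}}

```text
time_s: 25.22
tcp_pos: [0.688, -0.0823, 0.2389]
eef_rot: [180.0, -0.0, -170.0]
contact_force: [-0.2, -0.1, 0.4]
gripper_width: 0.0878
```

```bash
python3 - <<'E'
from h import *
import pickle
s=get_state(); print(s['tcp_pos'],s['eef_rot'],s['qd'].max())
w=cap('wrist'); pickle.dump(w,open('wb.pkl','wb')); a=pickle.load(open('wa.pkl','rb'))
p=lambda f,x:cv2.resize(f[60:220,x:x+130],None,fx=3,fy=3.5,interpolation=cv2.INTER_CUBIC)
print([proj(c,[.6152,-.1241,.153]) for c in (a,w)])
cv2.imwrite('pics/wab.png',np.hstack([p(a['f'],int(proj(a,[.6152,-.1241,.153])[0])-65),p(w['f'],int(proj(w,[.6152,-.1241,.153])[0])-65)]))
E
```

```text
[ 0.68796775 -0.08230148  0.23889845] [ 1.79996423e+02 -1.67845706e-02 -1.69993943e+02] 0.16018115009715114
[array([162.5461019 , 152.52417634]), array([352.53939084, 152.18350998])]
```

View pics/wab.png

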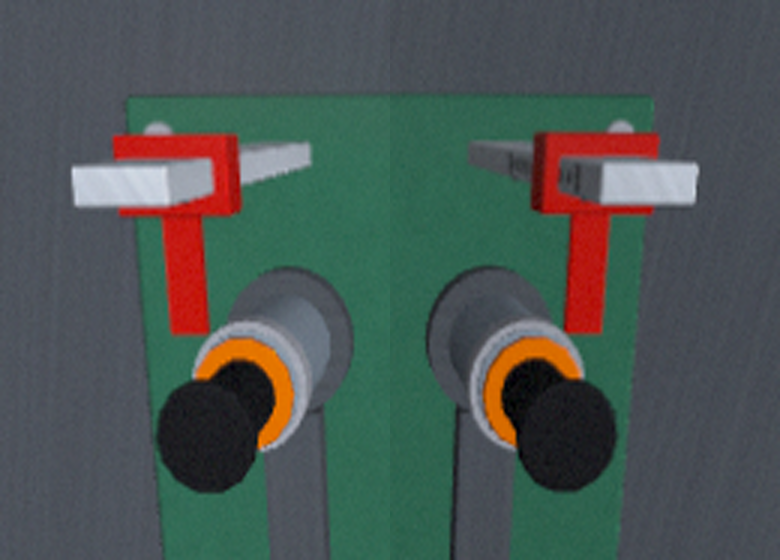

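```bash
python3 - <<'E'
from h import *
import pickle
a=pickle.load(open('wa.pkl','rb'));b=pickle.load(open('wb.pkl','rb'))
pa=lambda x,y:((x+.5)/3-.5+97,(y+.5)/3.5-.5+60); pb=lambda x,y:((x-390+.5)/3-.5+287,(y+.5)/3.5-.5+60)
for n,u,v in [('tipL',(171,333),(566,333)),('tipR',(208,333),(602,333)),('posttop',(120,186),(650,185)),('gripTop',(207,436),(566,435))]:
    print(n,two(a,pa(*u),b,pb(*v)))
# red / flange precise via masks
for c in (a,b):
    m=blobs(c['f'],(0,170,60),(8,255,255),30)[1]
    ys,xs=np.nonzero(m); print('red max row',ys.max(), xs[ys>=ys.max()-8].min(), xs[ys>=ys.max()-8].max())
E
```

```text
tipL (array([ 0.62153319, -0.12144602,  0.15592535]), np.float64(0.0003078621427307536))
tipR (array([ 0.61151907, -0.12312177,  0.15543114]), np.float64(0.0002666176065424328))
posttop (array([ 0.62289246, -0.15842989,  0.19835881]), np.float64(0.00014254281302821984))
gripTop (array([ 0.61185617, -0.09455016,  0.14558435]), np.float64(1.6144411327965022e-06))
red max row 155 153 166
red max row 154 345 357
```

The tip's top face comes out at z ≈ 0.156. The post top reads 0.198 against its true 0.200, so the tip's mid-height is about 0.156 and the pull about 54 mm. Now I'll go down over the rod.

Call:
{"name": "apply_moves", "arguments": {"plan": [[0,[0.4,0,0],0],[0,[0.8,0,0],0],[0,[0.36,0,0],0],[0,[0,0,0],0],[0,[0,0,0.3],0],[0,[0,0,0.6],0],[0,[0,0,0.7],0],[0,[0,0,0.6],0],[0,[0,0,0.3],0],[0,[0,0,0.1],0],[0,[0,0,0],0]]}}

```text
time_s: 26.65
tcp_pos: [0.6122, -0.0957, 0.1092]
eef_rot: [-180.0, 0.0, -170.0]
contact_force: [-0.0, -0.2, 0.1]
gripper_width: 0.0875
```

Call:
{"name": "apply_moves", "arguments": {"plan": [[150,[0,0,0],0],[150,[0,0,0],0],[150,[0,0,0],0],[150,[0,0,0],0],[150,[0,0,0],0]], "squeeze": 20}}

```text
time_s: 27.28
tcp_pos: [0.6117, -0.0957, 0.1089]
eef_rot: [-180.0, 0.0, -170.0]
contact_force: [0.5, -0.2, -0.0]
gripper_width: 0.0431
```

```bash
python3 - <<'E'
from h import *
s=get_state(); print(s['tcp_pos'],s['eef_rot'],s['gripper_width'],s['time_s'],s['contact_force'])
w=cap('wrist'); cv2.imwrite('pics/wrist13.png',w['f'])
E
```

```text
[ 0.61170644 -0.09572515  0.10891604] [-1.79999536e+02  2.30713016e-03 -1.69990387e+02] 0.04313150757186903 27.275 [ 0.53387858 -0.24904812 -0.01452853]
```

View pics/wrist13.png

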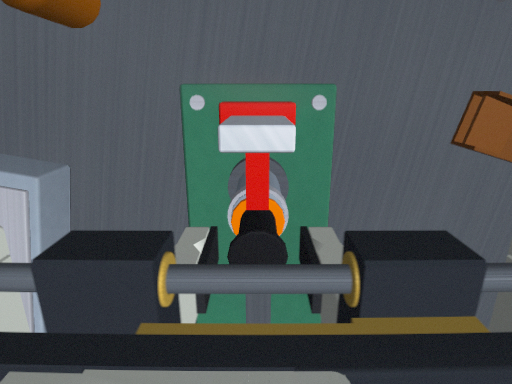

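The grip (flange at columns 229–286) is centred between the pads at columns 217 and 302. Closing.

Call:
{"name": "apply_moves", "arguments": {"plan": [[255,[0,0,0],0],[255,[0,0,0],0],[255,[0,0,0],0],[255,[0,0,0],0],[255,[0,0,0],0],[255,[0,0,0],0]], "squeeze": 40}}

```text
time_s: 28.08
tcp_pos: [0.6122, -0.0956, 0.1089]
eef_rot: [-180.0, 0.1, -170.0]
contact_force: [5.3, 0.1, -3.7]
gripper_width: 0.0284
```

Call:
{"name": "apply_moves", "arguments": {"plan": [[255,[0,0,0],0],[255,[0,0,0],0]]}}

```text
time_s: 28.32
tcp_pos: [0.6122, -0.0956, 0.1089]
eef_rot: [-180.0, 0.1, -170.0]
contact_force: [4.5, 1.0, -3.1]
gripper_width: 0.0277
```

```bash
python3 - <<'E'
from h import *
s=get_state(); print(s['tcp_pos'],s['eef_rot'],s['gripper_width'],s['time_s'],s['contact_force'],s['moment'])
w=cap('wrist'); cv2.imwrite('pics/wrist14.png',w['f'])
c=cap('side'); cv2.imwrite('pics/side14.png',cv2.resize(c['f'][100:220,190:290],None,fx=5,fy=5,interpolation=cv2.INTER_CUBIC))
E
```

```text
[ 0.61223208 -0.09560126  0.10891077] [-1.79996216e+02  5.33200994e-02 -1.69982054e+02] 0.027735255430562312 28.325 [ 4.51164708  0.97306622 -3.07453478] [ 0.13243295 -1.91646865 -0.0410768 ]
```

View pics/wrist14.png

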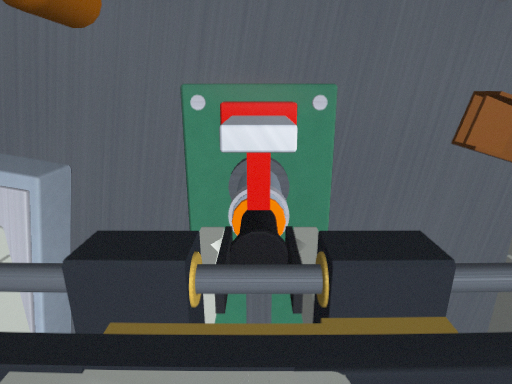

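View pics/side14.png

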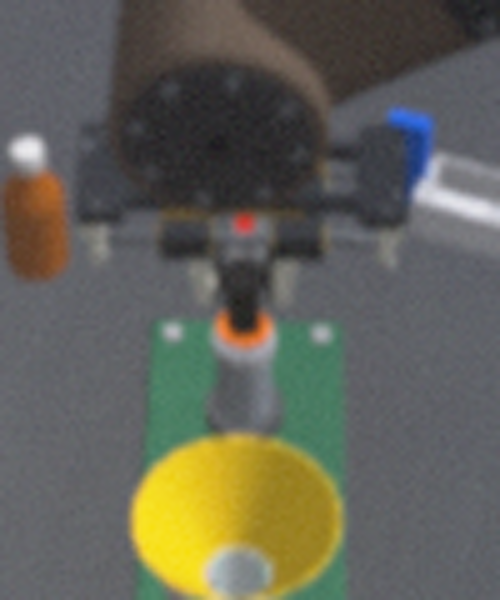

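The jaws stopped at 28 mm, which is the 30 mm flange rather than the 22 mm barrel, and there is a 4.5 N side load. I'll open, go 3 mm lower, shift slightly to centre, and close again.

Call:
{"name": "apply_moves", "arguments": {"plan": [[160,[0,0,0],0],[160,[0,0,0],0],[160,[0,0,0],0],[160,[-0.02,0,0.06],0],[160,[0,0,0],0],[255,[0,0,0],0],[255,[0,0,0],0],[255,[0,0,0],0],[255,[0,0,0],0],[255,[0,0,0],0],[255,[0,0,0],0],[255,[0,0,0],0]], "squeeze": 40}}

```text
time_s: 29.92
tcp_pos: [0.6124, -0.0956, 0.1057]
eef_rot: [180.0, -0.0, -170.0]
contact_force: [-1.8, -1.5, -2.0]
gripper_width: 0.0282
```

```bash
python3 - <<'E'
from h import *
s=get_state(); print(s['tcp_pos'],s['eef_rot'],s['gripper_width'],s['time_s'],s['contact_force'],s['moment'])
w=cap('wrist'); cv2.imwrite('pics/wrist15.png',w['f'])
E
```

```text
[ 0.61236599 -0.09559304  0.10565279] [ 1.79994598e+02 -3.83894327e-02 -1.69997455e+02] 0.028228463629068955 29.925 [-1.84092124 -1.52388777 -2.04948286] [-0.20668227  0.63267899  0.01494931]
```

View pics/wrist15.png

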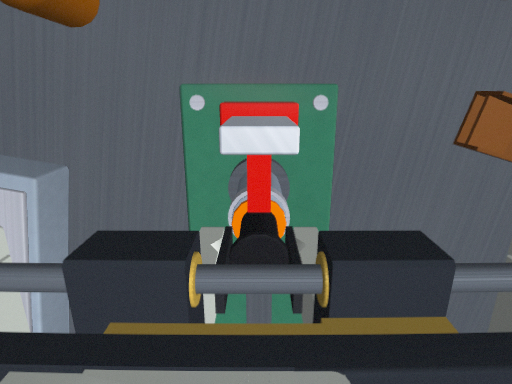

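Well centred now, with the side load under 2 N. The pads still bear on the flange, being too tall to fit below it, but a 60 N grip should hold the roughly 9 N spring easily. I'll pull up slowly and watch for slip.

Call:
{"name": "apply_moves", "arguments": {"plan": [[255,[0,0,0],0],[255,[0,0,-0.05],0],[255,[0,0,-0.1],0],[255,[0,0,-0.1],0],[255,[0,0,-0.1],0],[255,[0,0,-0.05],0],[255,[0,0,0],0]], "squeeze": 60}}

```text
time_s: 30.85
tcp_pos: [0.6124, -0.0956, 0.1259]
eef_rot: [180.0, -0.0, -170.0]
contact_force: [-2.1, -0.5, -6.3]
gripper_width: 0.0275
```

```bash
cat > rod.py <<'E'
from h import *
import sys
s=get_state(); print(s['tcp_pos'],s['eef_rot'],s['gripper_width'],s['time_s'],s['contact_force'],s['moment'])
w=cap('wrist'); cv2.imwrite(f'pics/wrist{sys.argv[1]}.png',w['f'])
c=cap('side'); cv2.imwrite(f'pics/side{sys.argv[1]}.png',cv2.resize(c['f'][125:185,205:275],None,fx=9,fy=9,interpolation=cv2.INTER_CUBIC))
for z in (.102,.122,.142,.156): print(z,proj(c,[.611,-.0955,z]))
print(blobs(c['f'],(5,150,110),(18,255,255),5)[0]); print(blobs(c['f'],(0,170,60),(4,255,255),3)[0])
E
python3 rod.py 16
```

```text
[ 0.61241201 -0.0955544   0.12590133] [ 1.79990989e+02 -1.69745690e-02 -1.69997154e+02] 0.027495450561430886 30.85 [-2.11947536 -0.51042641 -6.33598932] [-0.53153298  0.86124498 -0.04113168]
0.102 [238.70644774 164.91583296]
0.122 [238.67728032 160.61901071]
0.142 [238.64772674 156.23519592]
0.156 [238.62680734 153.11344848]
[([213.4, 3.4], [213, 2, 2, 4, 5]), ([101.0, 6.7], [99, 5, 4, 4, 9]), ([209.0, 13.1], [207, 9, 5, 9, 14]), ([91.8, 17.5], [91, 15, 3, 6, 6]), ([205.3, 21.3], [204, 19, 3, 5, 6]), ([300.2, 117.7], [293, 112, 16, 11, 72]), ([198.7, 143.2], [194, 135, 9, 19, 106]), ([332.1, 136.5], [331, 135, 4, 4, 8]), ([336.1, 135.6], [334, 134, 5, 5, 8]), ([238.0, 139.0], [235, 139, 7, 1, 7]), ([335.2, 141.0], [334, 140, 4, 3, 6]), ([238.6, 161.4], [234, 158, 10, 7, 37]), ([300.6, 170.7], [295, 167, 13, 7, 41]), ([312.8, 174.8], [312, 174, 3, 3, 5]), ([316.6, 174.8], [315, 174, 4, 3, 5])]
[([238.5, 140.0], [236, 140, 6, 1, 6])]
```

View pics/side16.png

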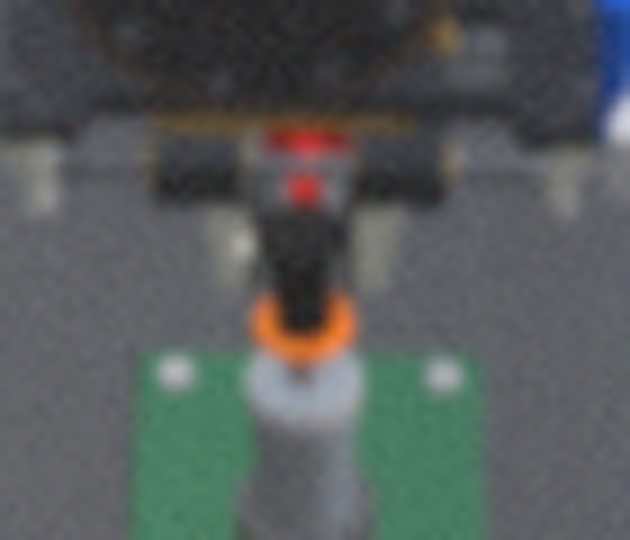

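View pics/wrist16.png

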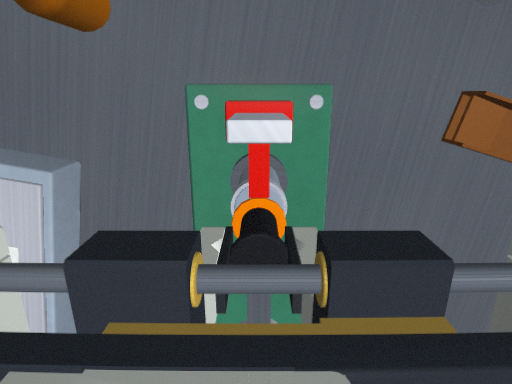

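The ring follows without slip: the orange centroid moved from row 165.7 to 161.4, which is 20 mm for 20 mm of lift. Pulling on 33 mm.

Call:
{"name": "apply_moves", "arguments": {"plan": [[255,[0,0,-0.05],0],[255,[0,0,-0.1],0],[255,[0,0,-0.1],0],[255,[0,0,-0.1],0],[255,[0,0,-0.1],0],[255,[0,0,-0.1],0],[255,[0,0,-0.06],0],[255,[0,0,-0.05],0],[255,[0,0,0],0],[255,[0,0,0],0]]}}

```text
time_s: 32.2
tcp_pos: [0.6124, -0.0955, 0.1587]
eef_rot: [180.0, -0.0, -170.0]
contact_force: [-4.9, -2.5, -9.9]
gripper_width: 0.0275
```

```bash
python3 rod.py 17; python3 - <<'E'
import cv2
f=cv2.imread('pics/wrist17.png'); cv2.imwrite('pics/w17z.png',cv2.resize(f[90:270,200:320],None,fx=4,fy=3.3,interpolation=cv2.INTER_CUBIC))
E
```

```text
[ 0.61241573 -0.09554231  0.15869032] [ 1.79994153e+02 -3.25076747e-02 -1.69992095e+02] 0.027490344972120783 32.2 [-4.94074611 -2.46290806 -9.93666029] [-0.61469615  1.61004438  0.05485344]
0.102 [238.70644774 164.91583296]
0.122 [238.67728032 160.61901071]
0.142 [238.64772674 156.23519592]
0.156 [238.62680734 153.11344848]
[([213.3, 3.2], [213, 2, 2, 4, 6]), ([209.6, 12.0], [208, 8, 4, 9, 13]), ([96.5, 11.8], [95, 11, 4, 3, 6]), ([95.8, 16.2], [94, 15, 4, 3, 6]), ([204.2, 24.7], [203, 23, 3, 4, 6]), ([299.7, 118.2], [294, 113, 11, 12, 41]), ([308.1, 114.6], [306, 113, 5, 4, 8]), ([198.6, 143.3], [193, 135, 10, 20, 106]), ([335.4, 138.0], [333, 134, 6, 9, 14]), ([238.1, 154.2], [233, 151, 11, 7, 45]), ([300.9, 171.1], [295, 168, 14, 7, 39])]
[([235.3, 138.7], [235, 138, 2, 2, 3]), ([239.8, 138.8], [238, 138, 5, 2, 6])]
```

View pics/side17.png

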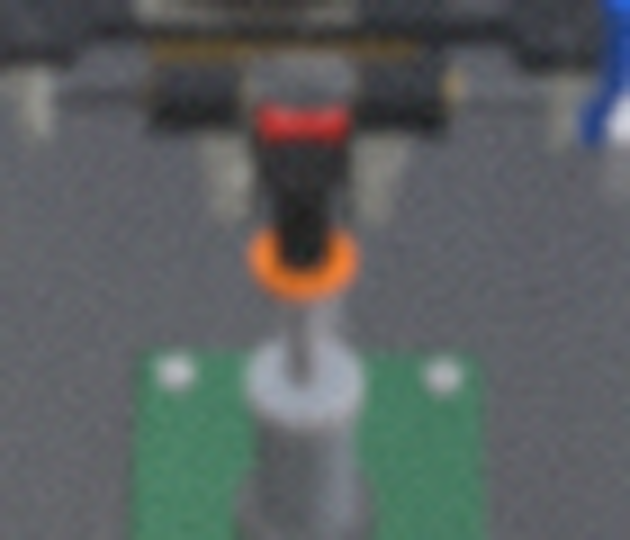

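View pics/w17z.png

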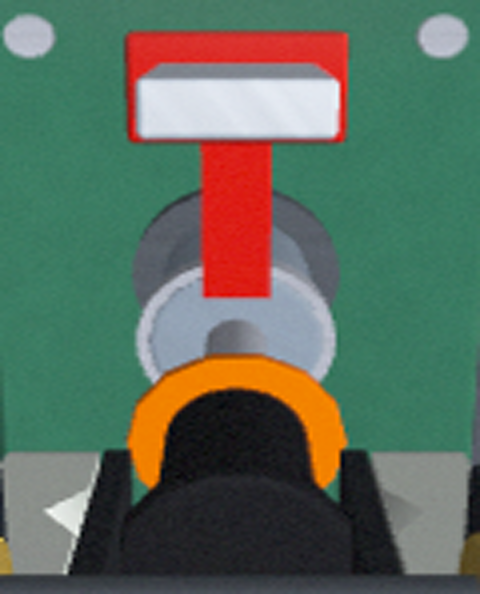

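The ring has come up to the pointer's region and the spring reads 9.9 N. To verify the level, I'll use the two earlier wrist views to check my height bias on known parts: sleeve top 95, post top 200, grip top about 150.

```bash
python3 - <<'E'
from h import *
import pickle
a=pickle.load(open('wa.pkl','rb'));b=pickle.load(open('wb.pkl','rb'))
out=[]
for n,c in (('a',a),('b',b)):
    f=c['f']; hsv=cv2.cvtColor(f,cv2.COLOR_BGR2HSV)
    m=((f.max(2)<45)).astype(np.uint8)*255
    u,v=proj(c,[.611,-.0955,.148]); m[:, :int(u)-40]=0; m[:,int(u)+40:]=0; m[:int(v)-45]=0; m[int(v)+30:]=0
    cv2.imwrite(f'pics/m{n}.png',cv2.resize(np.hstack([m[100:215,int(u)-45:int(u)+45],cv2.inRange(hsv,(7,150,100),(20,255,255))[100:215,int(u)-45:int(u)+45]]),None,fx=4,fy=4))
    for nm,lo,hi in [('orange',(7,150,100),(20,255,255))]:
        print(n,nm,blobs(f[:, int(u)-60:int(u)+60].copy(),lo,hi,30)[0])
    print(n,u,v)
    cv2.imwrite(f'pics/z{n}.png',cv2.resize(f[70:215,int(u)-45:int(u)+55],None,fx=6,fy=4,interpolation=cv2.INTER_CUBIC)); print(int(u)-45)
E
```

```text
a orange [([76.9, 167.8], [58, 157, 32, 31, 322])]
a 165.97743651065514 184.10350595972295
120
b orange [([42.9, 167.2], [31, 156, 32, 31, 311])]
b 347.2613759257166 183.8144773956907
302
```

View pics/za.png

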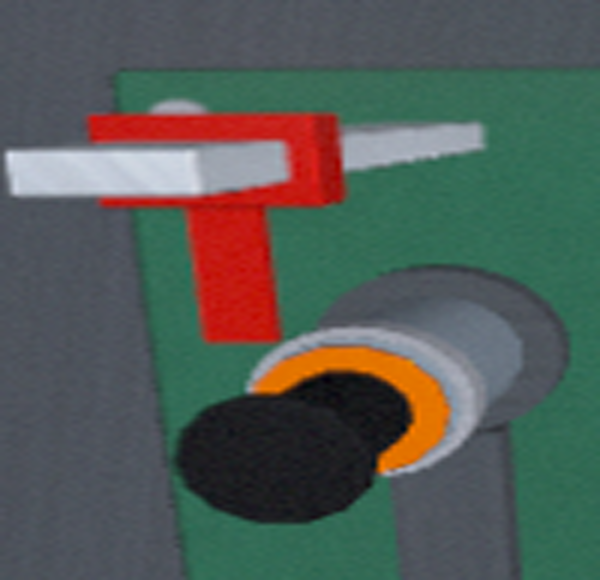

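View pics/zb.png

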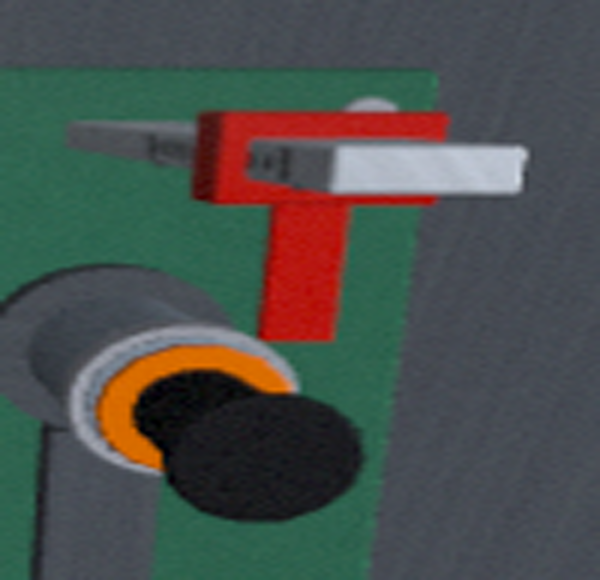

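```bash
python3 - <<'E'
from h import *
import pickle
a=pickle.load(open('wa.pkl','rb'));b=pickle.load(open('wb.pkl','rb'))
pa=lambda x,y:((x+.5)/6-.5+120,(y+.5)/4-.5+70); pb=lambda x,y:((x+.5)/6-.5+302,(y+.5)/4-.5+70)
for n,u,v in [('post FL',(10,196),(333,193)),('post FR',(203,195),(523,194)),('post BL',(6,152),(330,147)),('post BR',(196,148),(526,150)),('flange c',(276,457),(262,457)),
  ('ring R100',(350,409),(197,408)),('ring R104',(346,409),(201,408)),('tipL',(206,343),(261,341)),('tipR',(281,342),(336,341)),('tongue rootL',(189,208),(272,206)),('tongue rootR',(267,208),(350,206))]:
    X,e=two(a,pa(*u),b,pb(*v)); print(n,X.round(4),e.round(4))
# predicted half widths of ring (z=.104) and flange
for nm,z,rad in [('ring',.104,.017),('flange150',.150,.015),('flange148',.148,.015)]:
    th=np.linspace(0,6.28,200)
    for c,p0 in ((a,120),(b,302)):
        q=np.array([proj(c,[.6115+rad*np.cos(t),-.0948+rad*np.sin(t),z]) for t in th]); q=(q-[p0,70]+.5)*[6,4]-.5
        print(nm,q.min(0).round(0),q.max(0).round(0))
E
```

```text
post FL [ 0.6329 -0.1529  0.1987] 0.0001
post FR [ 0.6115 -0.1567  0.1981] 0.0
post BL [ 0.6345 -0.1601  0.1968] 0.0004
post BR [ 0.613  -0.164   0.1976] 0.0005
flange c [ 0.612  -0.0947  0.1455] 0.0003
ring R100 [ 0.6116 -0.0951  0.1015] 0.0
ring R104 [ 0.6117 -0.0958  0.1041] 0.0
tipL [ 0.6215 -0.121   0.1553] 0.0001
tipR [ 0.6112 -0.123   0.1552] 0.0001
tongue rootL [ 0.6265 -0.1481  0.154 ] 0.0
tongue rootR [ 0.6161 -0.15    0.154 ] 0.0001
ring [246. 346.] [448. 477.]
ring [100. 345.] [302. 476.]
flange150 [168. 396.] [374. 528.]
flange150 [170. 395.] [376. 527.]
flange148 [172. 394.] [377. 525.]
flange148 [167. 393.] [372. 524.]
```

With the bias (about -1.8 mm) corrected, the tip's mid-height is 0.1556. The ring stands at 0.102 + 0.053 = 0.155, and the side view gives 0.1546. They are level to about 1 mm. Final check of the balls, scoop, and hold stability before handing in.

Call:
{"name": "apply_moves", "arguments": {"plan": [[255,[0,0,0],0],[255,[0,0,0],0],[255,[0,0,0],0],[255,[0,0,0],0]]}}

```text
time_s: 32.8
tcp_pos: [0.6124, -0.0956, 0.1586]
eef_rot: [180.0, -0.0, -170.0]
contact_force: [-4.5, -1.3, -9.9]
gripper_width: 0.0277
```

```bash
python3 rod.py 18 | head -1; python3 - <<'E'
from h import *
t=cap('top'); s=cap('side'); w=cap('wrist'); t0=cv2.imread('pics/top0.png'); s0=cv2.imread('pics/side0.png')
r=lambda f,y,x,h,ww,k:cv2.resize(f[y:y+h,x:x+ww],None,fx=k,fy=k,interpolation=cv2.INTER_CUBIC)
A=np.hstack([r(t0,172,196,30,32,8),r(t['f'],172,196,30,32,8),r(s0,200,222,36,30,6.7)[:240],r(s['f'],200,222,36,30,6.7)[:240]])
cv2.imwrite('pics/fin.png',A[:, :800]); cv2.imwrite('pics/fin_s.png',r(s['f'],80,190,160,190,3.6)); cv2.imwrite('pics/fin_t.png',t['f'])
print(blobs(s['f'],(0,120,40),(6,255,255),4)[0])
E
```

```text
[ 0.61243005 -0.09555254  0.15862505] [ 1.79993925e+02 -3.67007000e-02 -1.69992551e+02] 0.027662177241822926 32.8 [-4.48331619 -1.33054421 -9.93545149] [-0.664715    1.62245908  0.03352981]
[([237.9, 138.4], [234, 137, 10, 4, 29])]
```

View pics/fin.png

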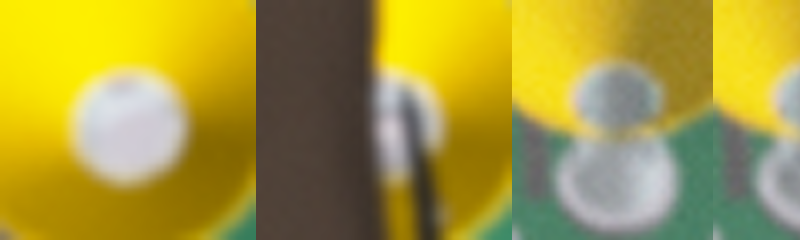

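View pics/fin_s.png

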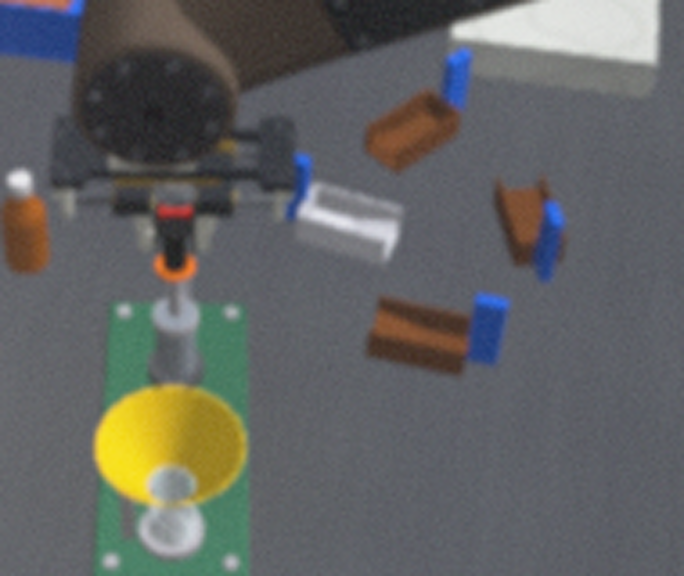

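View pics/fin_t.png

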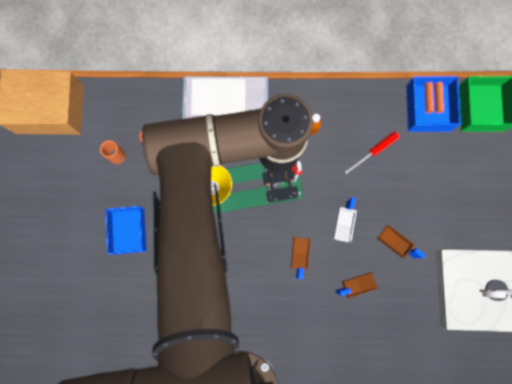

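```bash
python3 - <<'E'
import cv2,numpy as np
f=cv2.imread('pics/wrist11.png'); t=cv2.imread('pics/top7.png')
cv2.imwrite('pics/throat.png',np.hstack([cv2.resize(f[290:330,215:300],None,fx=5,fy=8,interpolation=cv2.INTER_CUBIC),cv2.resize(t[110:220,100:220],(350,320),interpolation=cv2.INTER_CUBIC)]))
E
```

```text
(no output)
```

View pics/throat.png

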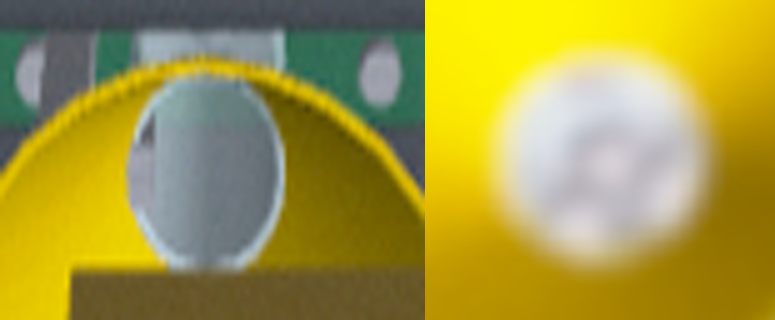

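The top view shows several round balls at the bottom of the throat, and the funnel cone is empty. The hold is steady at 9.9 N with the TCP unchanged. I'm handing in.

```bash
python3 -c "
from plant import close_job
print(close_job())"
```

```text
the job is handed in; nothing more can be done
None
```

I tipped the balls into the funnel, set the empty scoop down flat, and handed the job in with the gripper holding the draw rod at the mark. No verdict was reported.

**Balls:** I carried the scoop level over the funnel, then loosened the grip so it swung nose-down. The top view then showed round balls in the tube throat, and the scoop, funnel and bench were clear. I could not count all four one by one.

**Scoop:** It is back at its original spot, released and flat by eye. In the side view its bottom edge has the same slope as at the start.

**Draw rod:** I gripped it with 60 N and pulled it up 53 mm.
- **Level:** The ring is at about z = 0.155 m (0.1546 m from the side view). The pointer tip is at about 0.1556 m from two wrist views, after correcting a bias of about 1.8 mm; the rougher side view gave about 0.1535 m. The spread is within the 5 mm tolerance.
- **Hold:** The spring load was steady at 9.9 N over the last 0.6 s, with no slip seen.

**What differed from plan:**
- The pads closed on the rod's 30 mm flange (opening about 28 mm) instead of the 22 mm barrel. Going 3 mm lower did not change that.
- A side load of about 5 N remained on the rod.
- The pointer tip was hidden by the gripper in the last side view, so its height comes from the earlier views.
- The other objects on the bench looked undisturbed in the last views, though the arm hid one copper sleeve and the steel disc. I did not measure any of their positions.

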